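Clamp a blank in the grinding jig with an extension bar

TASK

Slide the aluminium block along the jig's bed, without lifting it, until its scribed centre line meets the white mark on the fence within 5 mm. Then take the extension bar from the black mat, drop its socket over the stub of the toggle clamp's handle and swing the handle past the dead point until it snaps home against its stop and the block is clamped against the fence: move the handle only with the bar, never with the fingers or the arm. Lift the bar off, lay it back flat on the mat, and leave the other tools where they lie.

Things in the scene. Friction and masses are not known exactly. Their poses are not given: they have to be found in the camera images.
- fixture: Grinding jig, fixed on the bench: dark steel plate 200 (x) x 240 (y) x 12 mm. Origin: centre of its underside, z up. Steel fence along x, 170 mm long, 20 thick, inner face at y = +85 mm, top 36 mm above the bench. A low lip (6 mm high, 6 wide, at y = +36) leaves a bed 46 mm wide beside the fence for the block. Nothing on the jig is higher than 70 mm.
- centre_mark (a point): Middle of the white 3 mm line across the top of the fence, 36 mm above the bench, at fixture x = 0, y = +95 mm; axes as the fixture's.
- pad_face (a point): Middle of the face of the clamp's rubber pad (44 mm wide, 18 to 36 mm above the bench). The pad moves along the fixture's +y towards the block as the handle is swung; with the clamp open it is about 20 mm short of the block.
- workpiece: Aluminium block 90 (x) x 40 (y) x 36 (z) mm, 0.3 to 0.52 kg, black line across the middle of its top. Origin: centre of its underside. Loose on the plate (12 mm above the bench), long side along the fence, top 12 mm above the fence's: it can be pushed on its end faces there. Starts 14 to 32 mm off the mark, either side. Clamping squares it to the fence and shifts it along by under 2 mm.
- clamp_handle: Handle of the toggle clamp: upright hub (24 mm diameter, top 70 mm above the bench) on a vertical pivot at fixture (0, -75) mm, with a level round steel stub, 16 mm diameter, round-ended, reaching 80 mm from the pivot; its axis is 62 mm above the bench. Origin: on the pivot axis at bench height; x axis along the stub, outwards; z up.
- stub_mid (a point): On the stub's axis, 56 mm from the pivot, 62 mm above the bench.
- clamp_lever (a joint): Handle angle about its pivot, rad, growing anticlockwise from above. 0 = open (stub at -125 degrees from fixture +x), starts at 0 to 0.2, dead point 1.45, stop 1.65 (closed, locked; stub at -30 degrees). Light (0.12 N m) until the pad meets the block at about 0.85, then up to about 1.2 N m; from about 1.5 on it snaps to the stop by itself. Before 0.85 it stays where left.
- extension_bar: Steel bar 180 mm long, 30 high, 0.35 kg, lying on the mat. Origin: mid-length, underside; x along it towards its socket end; z up. x = -90 to +24 mm: solid grip 18 mm wide. x = +24 to +90: socket, open below and at the +x end, two cheeks 24 mm deep, 24 mm apart inside, under a 6 mm roof (34 mm wide outside). Centre of mass near x = -23.
- bar_socket (a point): Middle of the socket, bar x = +57 mm, 16 mm above the bar's underside: where the stub's mid point lies when seated. The bar drops over the stub from above, +x end towards the pivot, until the roof rests on the stub (underside then 46 mm above the bench, origin 113 mm from the pivot, give or take 10).
- bar_nose (a point): End of the bar at its socket end, bar x = +90 mm, 15 mm above the underside.
- bar_tail (a point): Other end of the bar, bar x = -90 mm, 15 mm above the underside.
- tool_mat: Black rubber mat fixed on the bench, 260 (x) x 130 (y) x 6 mm thick. Origin: centre of its underside.
- wrench: Bystander: flat wrench, 140 mm, lying near the robot.
- hammer: Bystander: hammer, 260 mm, lying on the left of the jig.
- can: Bystander: grey can, 66 mm diameter, 90 mm high, left of the jig. Origin: centre of its base.
- angle_offcut: Bystander: offcut of steel angle, 80 x 40 x 33 mm, beyond the jig and mat.
- brush: Bystander: hand brush, 200 mm, beyond the mat.
- steel_block: Bystander: steel block 60 x 50 x 30 mm, between robot and jig, on the left.
Things that resemble listed ones, but are neither listed nor needed, are in the scene too. Of the things like the workpiece, leave any that is turquoise; of the rest the smaller one is meant. There is more than one size of the extension_bar; the job needs the smaller.

How it is judged:
On the way, in this order (a step that is already met when the one before it is completed fails the run):
1. the block's line is within 5 mm of the mark while the clamp is open (x of workpiece in the frame of centre_mark between -0.005 and 0.005 m and value of joint clamp_lever below 0.6 rad), for 0.2 s.
2. the bar's socket sits over the stub while the clamp is open (distance between bar_socket and stub_mid below 0.022 m and angle between the x axis of extension_bar and the x axis of clamp_handle, either way round below 0.3 rad and y of bar_socket in the frame of clamp_handle between -0.012 and 0.012 m and z of bar_socket in the frame of stub_mid below 0.014 m and value of joint clamp_lever below 0.8 rad), for 0.1 s.
3. the handle, with the bar on it, is past the dead point (value of joint clamp_lever above 1.55 rad and distance between bar_socket and stub_mid below 0.035 m), for 0.1 s.
At the end, for the whole second after the job is handed in: The clamp handle is on its stop past the dead point (joint above 1.58), the block is held flat against the fence (within 4 mm of touching it) with its line within 5 mm of the mark, and the bar lies flat and still on the mat, neither end more than 10 mm outside the mat's edge (value of joint clamp_lever above 1.58 rad and x of workpiece in the frame of centre_mark between -0.005 and 0.005 m and y of workpiece in the frame of fixture above 0.061 m and z of workpiece in the frame of fixture below 0.016 m and x of bar_nose in the frame of tool_mat between -0.14 and 0.14 m and y of bar_nose in the frame of tool_mat between -0.075 and 0.075 m and z of each of bar_nose, bar_tail in the frame of tool_mat below 0.035 m and x of bar_tail in the frame of tool_mat between -0.14 and 0.14 m and y of bar_tail in the frame of tool_mat between -0.075 and 0.075 m and linear speed of extension_bar below 0.02 m/s).
It fails at once if the fingers or the arm push the clamp handle (over 2 N) (contact force between any of the fingers, the arm and clamp_handle above 2 N).
It fails at once if the block is lifted more than 12 mm off the bed (z of workpiece in the frame of fixture above 0.024 m).
It fails at once if a bystander (wrench, hammer, can, angle offcut, brush or steel block) is moved more than 30 mm (distance of any of wrench, hammer, can, angle_offcut, brush, steel_block from where it was at the start of the episode above 0.03 m).
It also fails if it takes over 61 s, if anything falls off the work surface, if the arm or the gripper's body presses on something with over 40 N, if the wrist force passes 120 N, or if a joint passes its speed limit or range.

ROBOT

A 6-joint arm with a two-finger parallel gripper is mounted at the origin on the work surface. World frame = base frame: x ahead of the robot, y to its left, z up, the work surface at z = 0. Lengths are in m, angles in rad, forces in N, time in s.
With the tool pointing down it reaches from about 0.275 to 0.75 m from the base axis. Payload 10.2 kg.
Tool frame: the origin (TCP) lies on the front face of the gripper's body, between the roots of the fingers; the fingertips stand 73 mm ahead of it and the grasp point (between the pads) lies 54 mm ahead of it; z points along the fingers, y is the direction in which the jaws open and shut (so a half turn about z gives the same grasp; the last joint's range is limited). The gripper opens to 85 mm and grips with 20 to 120 N. Pads are 22 mm wide; open, the fingers measure 114 mm over their backs; the gripper's body (76 mm by 85 mm) begins 54 mm behind the grasp point. The pads swing forward as they close: fully open they stand 13 mm farther back than shut.
Start: joints at [-1.412, 0.313, 1.498, -0, 1.331, -0.223], TCP at [0.196, -0.487, 0.304] pointing down, gripper open.
Joint ranges: [-2.94, 2.94], [-0.97, 2.17], [0.19, 2.56], [-1.23, 4.37], [0.02, 3.11], [-2.88, 2.88]. Speed limits (rad/s): [2.39, 2.39, 3.01, 3.14, 3.14, 3.14].

INTERFACE

Orientations are given as a 3x3 rotation matrix whose columns are the frame's x, y, z axes.
In Python, from bench import arm, cams gives the robot as it stands.
- The arm moves only by the tool carry_out, never from a script. Its argument "rows" is a list of rows, each an object of numbers: "dx", "dy", "dz": the shift along the tool's x, y, z in cm; "turn": the turn about the tool's z in degrees; "fingers": the finger opening in cm, from 0 to 8.54. A call has 1 to 8 rows; each row is the pose to reach, as a shift and turn from the pose commanded when the call began, along the tool's axes at that moment; what a row does not reach only later rows make up. A row lasts 1/12 s, in which the tool goes at most 41.7 mm and 7.16 degrees, less where a joint would pass 70% of its speed; a pose out of reach is approached as far as the arm can. A call with a gripper value outside its range is refused whole. The fingers move at their own pace and stop on an object; the grip force is fixed at half the most. Time passes only in rows, so rows that repeat a pose let the fingers close. It gives the time, the measured TCP pose, the force and the opening at its end, in the units of the state.
- arm.state(): the state, without advancing time (a new reading comes with each control period).
- cams.get_image(name): name is "scene" or "top"; returns the picture (420x560x3 uint8, red, green, blue); there is no depth.
- cams.camera_params(name): a dict with "intrinsics" (3x3 intrinsics, pixels), "distortion" ([k1, k2, p1, p2, k3] as OpenCV has them; the pictures are not rectified), "R" (3x3) and "t" (3): a world point X has camera coordinates R X + t. Camera axes: x right, y down, z forward; pixel columns grow to the right and rows downward; lengths in m; the calibration is good to about 2 mm. A picture is of the moment at which its call begins. camera_params takes no time and is no camera call.
- arm.sign_off(): hands the job in, once; it reports no verdict.
Trained networks look in the newest picture that a camera, given by its name, has taken for a name from the list of things; names that differ only in an ending like _2 or _b are one class to them, and where a whole thing is asked for, a point or a joint stands for the part that bears it (a point fixed in the world has none). Each returns a list of dicts, best first, with "p" (0 to 1); they miss things now and then, are a little off and sometimes report something else, mostly with a low value. They report only what shows in the picture. A call takes as long as a camera call. They do not tell look-alikes from the thing itself.
- cams.outline_of(camera, query): "region" (420x560 bool, what is visible of it) and "bbox" ([centre column, centre row, width, height] in pixels, round what is visible of it).
- cams.pinpoint(camera, query): "xy" ([column, row] in pixels: a listed point, or the origin of a listed thing).
The state is a dict: "time_s": time; "qpos": joint angles; "qd": joint speeds; "joint_efforts": joint torques, N m; "tool_pos": TCP position; "tool_rot": TCP orientation; "ft_force": force on the tool from outside, world axes, zero at the start; "wrist_torque": the same for the moment, N m; "finger_gap": finger opening in m.
Only numpy, scipy, OpenCV 4.12 (cv2) and the standard library are available. Lean on these libraries where they do the work, as an engineer would, in place of code of your own. Each camera call takes 0.05 s, during which the arm holds its last target.

## Working session

There is one attempt and no reset: what is moved stays moved. The work goes in short steps, Python scripts to look and compute and a tool call to move; the robot and the scene stay as the last step left them, time stands still between calls to the robot, and variables do not carry over. Pictures are saved under pics/ and viewed, and the job is handed in when it is done.

Besides the shell and the picture viewer there is one more tool, called as a command line: name --argument value ..., lists and objects as JSON in quotes. carry_out: Moves the arm, as the interface text tells. Its arguments: {"type":"object","properties":{"rows":{"type":"array","items":{"type":"object","properties":{"dx":{"type":"number"},"dy":{"type":"number"},"dz":{"type":"number"},"turn":{"type":"number"},"fingers":{"type":"number"}}}}},"required":["rows"]}

```bash
mkdir -p pics; ls; python3 - <<'E'
from bench import arm,cams
import cv2,numpy as np
s=arm.state(); print({k:np.round(v,3).tolist() for k,v in s.items()})
for n in("scene","top"):
    cv2.imwrite(f"pics/{n}0.png",cams.get_image(n)[:,:,::-1])
    p=cams.camera_params(n); print(n,{k:np.round(v,4).tolist() for k,v in p.items()})
E
```

```text
pics
{'time_s': 0.0, 'qpos': [-1.412, 0.313, 1.498, 0.0, 1.331, -0.223], 'qd': [-0.0, 0.001, -0.0, -0.0, 0.001, 0.0], 'joint_efforts': [-0.0, -41.227, -25.974, -0.0, 0.004, 0.0], 'tool_pos': [0.196, -0.487, 0.303], 'tool_rot': [[0.928, 0.373, -0.0], [0.373, -0.928, 0.001], [0.0, -0.001, -1.0]], 'ft_force': [-0.393, 0.361, -0.303], 'wrist_torque': [-0.004, 0.01, -0.034], 'finger_gap': 0.086}
scene {'intrinsics': [[380.098, 0.0, 275.6163], [0.0, 380.098, 211.9656], [0.0, 0.0, 1.0]], 'distortion': [-0.1056, 0.0, 0.0, 0.0, 0.0], 'R': [[-0.691, 0.7227, 0.0169], [0.4272, 0.4272, -0.7969], [-0.5831, -0.5434, -0.6039]], 't': [0.3315, -0.1434, 1.3841]}
top {'intrinsics': [[486.9865, 0.0, 284.1488], [0.0, 486.9865, 207.2337], [0.0, 0.0, 1.0]], 'distortion': [-0.0592, 0.0, 0.0, 0.0, 0.0], 'R': [[0.0141, -0.9999, -0.0015], [-0.9974, -0.0139, -0.0703], [0.0703, 0.0025, -0.9975]], 't': [0.0022, 0.4839, 1.4403]}
```

View pics/scene0.png

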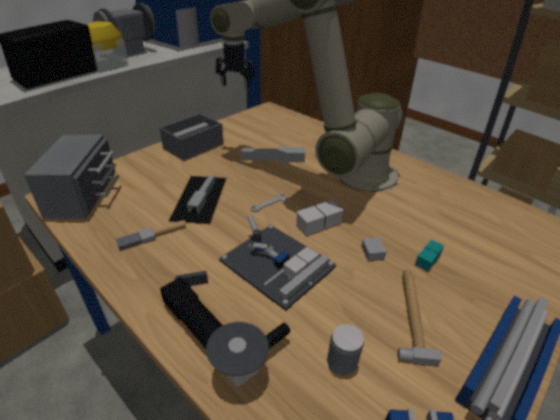

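View pics/top0.png

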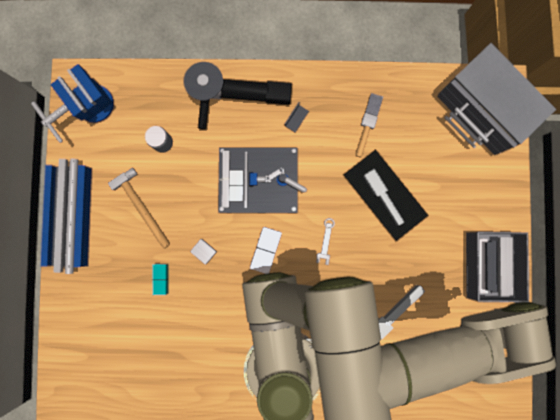

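The top view shows the jig at about (258,180) with the block at (235,185). The mat is at (386,195) with a bar on it. A larger bar-like piece lies near (400,310), partly under the arm, and a larger block is at (265,250).

```bash
cat > h.py <<'E'
from bench import arm,cams
import cv2,numpy as np
def p2w(cam,uv,z):
    p=cams.camera_params(cam);K=np.array(p["intrinsics"]);D=np.array(p["distortion"]);R=np.array(p["R"]);t=np.array(p["t"])
    n=cv2.undistortPoints(np.array(uv,float).reshape(-1,1,2),K,D).reshape(-1,2)
    d=np.c_[n,np.ones(len(n))]@R; c=-R.T@t
    return c+d*((z-c[2])/d[:,2])[:,None]
def w2p(cam,X):
    p=cams.camera_params(cam);R=np.array(p["R"])
    return cv2.projectPoints(np.array(X,float).reshape(-1,1,3),cv2.Rodrigues(R)[0],np.array(p["t"]),np.array(p["intrinsics"]),np.array(p["distortion"]))[0].reshape(-1,2)
def tri(uvs):
    A=[];b=[]
    for cam,uv in uvs.items():
        p=cams.camera_params(cam);K=np.array(p["intrinsics"]);D=np.array(p["distortion"]);R=np.array(p["R"]);t=np.array(p["t"])
        n=cv2.undistortPoints(np.array(uv,float).reshape(-1,1,2),K,D).reshape(2)
        for i in(0,1): A.append(R[i]-n[i]*R[2]); b.append(n[i]*t[2]-t[i])
    return np.linalg.lstsq(np.array(A),np.array(b),rcond=None)[0]
E
python3 - <<'E'
from h import *
Z=dict(centre_mark=.036,pad_face=.027,workpiece=.012,stub_mid=.062,clamp_handle=0,extension_bar=.006,bar_socket=.022,bar_nose=.021,bar_tail=.021,tool_mat=0,fixture=0)
for q,z in Z.items():
  for c in("top","scene"):
    for r in cams.pinpoint(c,q)[:3]:
        print(q,c,np.round(r["xy"],1),round(float(r["p"]),2),np.round(p2w(c,r["xy"],z)[0],4)[:2])
a=cams.get_image("top")
cv2.imwrite("pics/tz.png",cv2.resize(a[135:255,205:435],None,fx=3.4,fy=3.4,interpolation=cv2.INTER_CUBIC)[:,:,::-1])
a=cams.get_image("scene")
cv2.imwrite("pics/sz.png",cv2.resize(a[160:310,160:360],None,fx=4,fy=4,interpolation=cv2.INTER_CUBIC)[:,:,::-1])
print(arm.state()["time_s"])
E
```

```text
centre_mark top [220.7 178.2] 0.59 [0.5662 0.1986]
centre_mark scene [282.9 260.9] 0.71 [0.5763 0.1171]
centre_mark scene [304.6 275.1] 0.67 [0.5752 0.1883]
pad_face top [222.  175.6] 0.52 [0.5753 0.1961]
pad_face scene [285.2 257.9] 0.47 [0.5571 0.1077]
workpiece top [237.3 185.5] 0.98 [0.5478 0.1512]
workpiece top [166.3 278.9] 0.88 [0.2646 0.358 ]
workpiece top [263.5 253. ] 0.81 [0.3463 0.0687]
workpiece scene [319.5 224.2] 0.95 [0.3691 0.0735]
workpiece scene [298.3 267.7] 0.8 [0.5482 0.1462]
workpiece scene [426.8 258.7] 0.7 [0.2794 0.375 ]
stub_mid top [298.5 186.4] 0.53 [ 0.5419 -0.032 ]
stub_mid scene [255.4 219.1] 0.63 [ 0.5293 -0.0317]
stub_mid scene [368.9 249.4] 0.19 [0.4117 0.2633]
clamp_handle top [284.6 177.7] 0.75 [0.575  0.0089]
clamp_handle top [300.  185.9] 0.23 [ 0.5506 -0.0382]
clamp_handle scene [256.4 248.9] 0.8 [0.5658 0.0088]
clamp_handle scene [342.6 361.6] 0.69 [0.6809 0.3859]
extension_bar top [381.5 196.5] 0.92 [ 0.5212 -0.2851]
extension_bar top [390.7 314.7] 0.62 [ 0.1674 -0.3135]
extension_bar scene [271.9 158.6] 0.89 [ 0.1788 -0.3074]
extension_bar s
[... 359 characters left out ...]
se scene [195.5 207.8] 0.9 [ 0.5849 -0.2401]
bar_nose scene [303.8 153.9] 0.88 [ 0.085  -0.2291]
bar_nose scene [304.6 275.4] 0.44 [0.5644 0.1805]
bar_tail top [402.1 225.1] 0.97 [ 0.4349 -0.344 ]
bar_tail top [419.5 288.6] 0.81 [ 0.2471 -0.396 ]
bar_tail top [367.6 124.2] 0.57 [ 0.7393 -0.2404]
bar_tail scene [209.6 175. ] 0.94 [ 0.4348 -0.3605]
bar_tail scene [245.9 155.7] 0.68 [ 0.2519 -0.3732]
tool_mat top [384.6 193.2] 0.73 [ 0.532  -0.2958]
tool_mat scene [196.5 197.6] 0.69 [ 0.5332 -0.3079]
fixture top [258.1 183.6] 0.74 [0.5559 0.0892]
fixture top [298.8 117.4] 0.71 [ 0.7624 -0.0321]
fixture top [325.3 238. ] 0.15 [ 0.3937 -0.1164]
fixture scene [278.3 264. ] 0.72 [0.5658 0.0921]
1.3
```

View pics/tz.png

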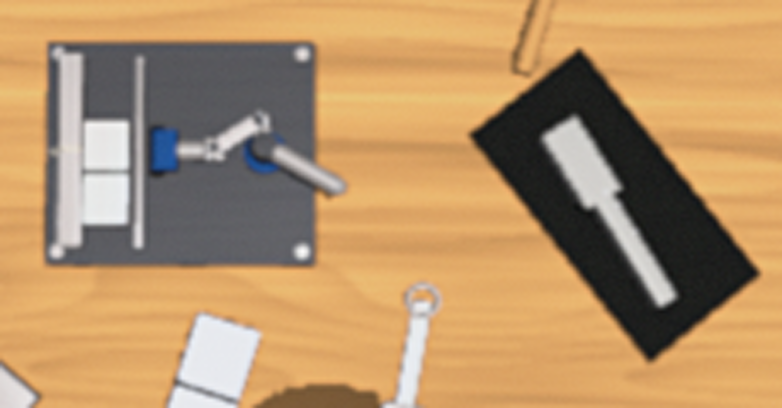

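View pics/sz.png

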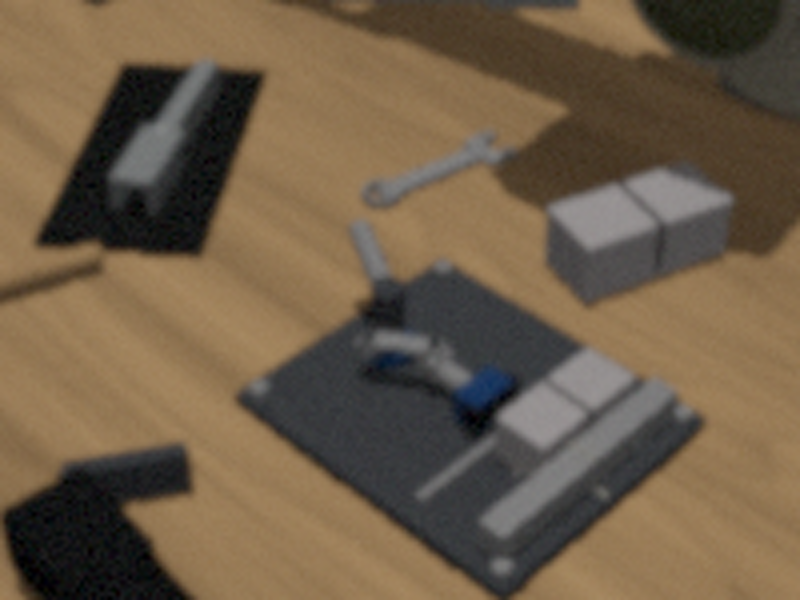

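```bash
python3 - <<'E'
from h import *
cams.get_image("top")
for c in ("top",):
  p=cams.camera_params(c); print("cam",np.round(-np.array(p["R"]).T@np.array(p["t"]),3))
for q,z in dict(fixture=.012,tool_mat=.006,extension_bar=.036,workpiece=.048,clamp_handle=.065).items():
  for r in cams.outline_of("top",q)[:3]:
    m=r["region"].astype(np.uint8)
    ct=max(cv2.findContours(m,cv2.RETR_EXTERNAL,cv2.CHAIN_APPROX_NONE)[0],key=len).reshape(-1,2)
    w=p2w("top",ct,z)[:,:2].astype(np.float32)
    (cx,cy),(a,b),an=cv2.minAreaRect(w); box=cv2.boxPoints(((cx,cy),(a,b),an))
    print(q,round(r["p"],2),"c",np.round((cx,cy),4),"size",np.round((a,b),4),"ang",round(an,2)," bbox",np.round(r["bbox"]))
for q,ds in {k:None for k in("bar_nose","bar_tail","bar_socket","stub_mid","clamp_handle","workpiece")}.items():
    pass
print("bar tri nose",tri({"top":[366.4,169.1],"scene":[195.5,207.8]}),"tail",tri({"top":[402.1,225.1],"scene":[209.6,175.0]}))
print("stub",tri({"top":[298.5,186.4],"scene":[255.4,219.1]}))
# hand points from the zoomed picture
tz=lambda L:[((u+.5)/3.4-.5+205,(v+.5)/3.4-.5+135) for u,v in L]
print("plate",p2w("top",tz([(47,43),(314,42),(316,265),(46,265)]),.012)[:,:2].round(4).tolist())
print("mark",p2w("top",tz([(57,152)]),.036)[:,:2].round(4))
print("line",p2w("top",tz([(83,171),(130,172)]),.048)[:,:2].round(4))
print("block",p2w("top",tz([(84,120),(129,120),(130,225),(83,224)]),.048)[:,:2].round(4).tolist())
print("hub,tip",p2w("top",tz([(262,150),(343,188)]),.066)[:,:2].round(4).tolist())
print("bar",p2w("top",tz([(540,135),(578,115),(622,190),(587,210),(677,297),(657,307)]),.036)[:,:2].round(4).tolist())
print("mat",p2w("top",tz([(470,135),(577,50),(758,272),(650,360)]),.006)[:,:2].round(4).tolist())
E
```

```text
cam [0.381 0.005 1.471]
fixture 0.67 c [0.5661 0.0769] size [0.2006 0.2651] ang 0.74  bbox [263. 184.  89.  65.]
tool_mat 0.65 c [ 0.5261 -0.2959] size [0.2604 0.1302] ang 39.1  bbox [388. 195.  85.  91.]
extension_bar 0.74 c [ 0.1853 -0.3324] size [0.0433 0.1866] ang 45.07  bbox [403. 311.  49.  52.]
extension_bar 0.65 c [ 0.5139 -0.2882] size [0.1747 0.0375] ang 33.91  bbox [383. 199.  38.  54.]
workpiece 0.78 c [0.2668 0.3693] size [0.0871 0.0441] ang 1.62  bbox [160. 281.  14.  31.]
workpiece 0.7 c [0.3551 0.0613] size [0.0606 0.1274] ang 74.11  bbox [267. 251.  31.  47.]
workpiece 0.63 c [0.5409 0.1499] size [0.0917 0.0442] ang 1.17  bbox [237. 186.  15.  33.]
clamp_handle 0.69 c [ 0.552  -0.0092] size [0.0992 0.0335] ang 51.28  bbox [296. 182.  24.  30.]
bar tri nose [ 0.59617238 -0.23130424  0.03244351] tail [ 0.4387601  -0.34590084  0.02832933]
stub [ 0.5381425  -0.02861487  0.06924704]
plate [[0.6637, 0.2109], [0.6677, -0.0274], [0.4686, -0.0315], [0.4652, 0.207]]
mark [[0.5628 0.1964]]
line [[0.5451 0.1719]
 [0.5447 0.1311]]
block [[0.5896, 0.172], [0.5901, 0.1329], [0.4987, 0.1302], [0.4991, 0.1708]]
hub,tip [[0.5631, 0.0171], [0.5314, -0.0524]]
bar [[0.5837, -0.2254], [0.6019, -0.2588], [0.5364, -0.2973], [0.5184, -0.2666], [0.4436, -0.3453], [0.4347, -0.3278]]
mat [[0.587, -0.1677], [0.6653, -0.2635], [0.4681, -0.4254], [0.3888, -0.3285]]
```

carry_out --rows '[{"dx": 3,"dy": -3,"turn": 3,"fingers": 0},{"dx": 5.5,"dy": -5.8,"turn": 6,"fingers": 0},{"dx": 8.3,"dy": -8.7,"turn": 9,"fingers": 0},{"dx": 11.1,"dy": -11.6,"turn": 12,"fingers": 0},{"dx": 13.9,"dy": -14.5,"turn": 15,"fingers": 0},{"dx": 16.7,"dy": -17.4,"turn": 18,"fingers": 0},{"dx": 19.5,"dy": -20.3,"turn": 21,"fingers": 0},{"dx": 22,"dy": -23.2,"turn": 21,"fingers": 0}]'

```text
$.rows[0]: bad value
```

carry_out --rows '[{"dx": 2.8,"dy": -2.9,"dz": 0,"turn": 3,"fingers": 0},{"dx": 5.5,"dy": -5.8,"dz": 0,"turn": 6,"fingers": 0},{"dx": 8.3,"dy": -8.7,"dz": 0,"turn": 9,"fingers": 0},{"dx": 11.1,"dy": -11.6,"dz": 0,"turn": 12,"fingers": 0},{"dx": 13.9,"dy": -14.5,"dz": 0,"turn": 15,"fingers": 0},{"dx": 16.7,"dy": -17.4,"dz": 0,"turn": 18,"fingers": 0},{"dx": 19.5,"dy": -20.3,"dz": 0,"turn": 21,"fingers": 0},{"dx": 22,"dy": -23.2,"dz": 0,"turn": 21,"fingers": 0}]'

```text
time_s: 2.27
tool_pos: [0.3136, -0.188, 0.3041]
tool_rot: [[1.0, 0.012, 0.001], [0.012, -1.0, -0.0], [0.001, 0.0, -1.0]]
ft_force: [-0.1, 0.3, -0.0]
finger_gap: 0.0001
```

carry_out --rows '[{"dx": 1.6,"dy": -3.8,"dz": 0,"turn": 0,"fingers": 0},{"dx": 3.2,"dy": -7.6,"dz": 0,"turn": 0,"fingers": 0},{"dx": 4.8,"dy": -11.4,"dz": 0,"turn": 0,"fingers": 0},{"dx": 6.4,"dy": -15.2,"dz": 0,"turn": 0,"fingers": 0},{"dx": 8,"dy": -19,"dz": 0,"turn": 0,"fingers": 0},{"dx": 9.6,"dy": -22.8,"dz": 0,"turn": 0,"fingers": 0},{"dx": 11.2,"dy": -26.6,"dz": 1,"turn": 0,"fingers": 0},{"dx": 12.8,"dy": -30.2,"dz": 2,"turn": 0,"fingers": 0}]'

```text
time_s: 2.93
tool_pos: [0.4371, 0.1164, 0.2842]
tool_rot: [[1.0, 0.016, 0.002], [0.016, -1.0, -0.0], [0.002, 0.0, -1.0]]
ft_force: [1.3, -1.8, 1.2]
finger_gap: 0.0001
```

carry_out --rows '[{"dx": 1.2,"dy": -2,"dz": 2,"turn": 0,"fingers": 0},{"dx": 1.2,"dy": -3.8,"dz": 5,"turn": 0,"fingers": 0},{"dx": 1.2,"dy": -3.8,"dz": 9,"turn": 0,"fingers": 0},{"dx": 1.2,"dy": -3.8,"dz": 13,"turn": 0,"fingers": 0},{"dx": 1.2,"dy": -3.8,"dz": 16,"turn": 0,"fingers": 0},{"dx": 1.2,"dy": -3.8,"dz": 18,"turn": 0,"fingers": 0},{"dx": 1.2,"dy": -3.8,"dz": 18,"turn": 0,"fingers": 0}]'

```text
time_s: 3.52
tool_pos: [0.4464, 0.152, 0.1005]
tool_rot: [[1.0, 0.015, -0.007], [0.015, -1.0, -0.001], [-0.007, 0.0, -1.0]]
ft_force: [-1.9, 1.7, 1.1]
finger_gap: 0.0003
```

```bash
cat > look.py <<'E'
import sys
from h import *
c,u0,v0,u1,v1,f,name=sys.argv[1:]
u0,v0,u1,v1=map(int,(u0,v0,u1,v1));f=float(f)
a=cams.get_image(c)[v0:v1,u0:u1]
cv2.imwrite(f"pics/{name}.png",cv2.resize(a,None,fx=f,fy=f,interpolation=cv2.INTER_CUBIC)[:,:,::-1])
s=arm.state(); print(s["time_s"],np.round(s["tool_pos"],4),np.round(s["ft_force"],1))
E
python3 look.py top 205 135 325 225 6 t1; python3 look.py scene 210 170 350 310 4.2 s1
```

```text
3.5667 [0.4475 0.1521 0.1029] [0.6 0.1 1.3]
3.6167 [0.4484 0.1522 0.1043] [-0.1 -0.4 -0.1]
```

View pics/t1.png

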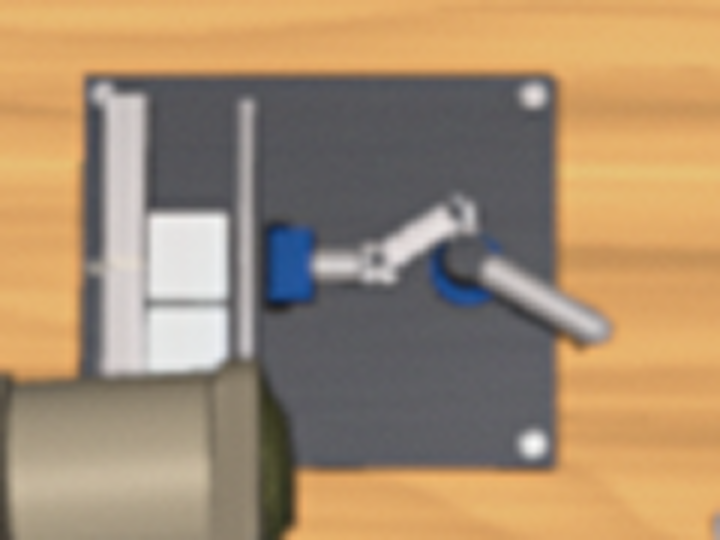

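View pics/s1.png

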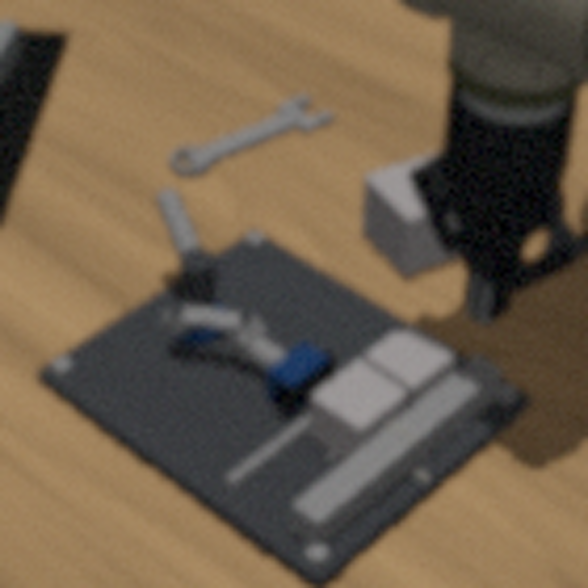

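```bash
cat >> h.py <<'E'
def zw(cam,L,z,u0,v0,f): return p2w(cam,[((u+.5)/f-.5+u0,(v+.5)/f-.5+v0) for u,v in L],z)[:,:2]
E
python3 - <<'E'
from h import *
Z=lambda L,z:zw("top",L,z,205,135,6).round(4).tolist()
print("mark",Z([(95,266),(125,266)],.036)); print("line",Z([(150,301),(226,301)],.048)); print("blk far edge",Z([(150,212),(228,212)],.048))
print("screws",Z([(103,95),(533,95),(533,443)],.012)); print("plate",Z([(86,75),(554,75),(553,467)],.012))
print("fence",Z([(105,93),(147,93)],.036))
print("hub",Z([(466,258)],.07),"stub axis",Z([(490,265),(600,328)],.065))
E
```

```text
mark [[0.5641, 0.1994], [0.5643, 0.1845]]
line [[0.5456, 0.1703], [0.5461, 0.133]]
blk far edge [[0.5896, 0.1713], [0.5901, 0.133]]
screws [[0.6543, 0.2007], [0.6571, -0.0167], [0.481, -0.0189]]
plate [[0.6644, 0.2096], [0.6675, -0.0271], [0.4691, -0.029]]
fence [[0.6508, 0.1965], [0.6511, 0.1756]]
hub [[0.5661, 0.0156]] stub axis [[0.5635, 0.0039], [0.5335, -0.0497]]
```

carry_out --rows '[{"dx": 1.5,"dy": 0,"dz": 0.4,"turn": 0,"fingers": 0},{"dx": 3,"dy": 0,"dz": 0.4,"turn": 0,"fingers": 0},{"dx": 3.6,"dy": 0,"dz": 0.4,"turn": 0,"fingers": 0},{"dx": 4,"dy": 0,"dz": 0.4,"turn": 0,"fingers": 0},{"dx": 4.4,"dy": 0,"dz": 0.4,"turn": 0,"fingers": 0},{"dx": 4.8,"dy": 0,"dz": 0.4,"turn": 0,"fingers": 0},{"dx": 5.2,"dy": 0,"dz": 0.4,"turn": 0,"fingers": 0},{"dx": 5.2,"dy": 0,"dz": 0.4,"turn": 0,"fingers": 0}]'

```text
time_s: 4.28
tool_pos: [0.5006, 0.153, 0.1001]
tool_rot: [[1.0, 0.015, 0.001], [0.015, -1.0, 0.0], [0.001, -0.0, -1.0]]
ft_force: [-0.2, 0.2, 0.5]
finger_gap: -0.0001
```

```bash
python3 look.py top 205 135 325 225 6 t2
```

```text
4.3333 [0.5004 0.153  0.1   ] [0.4 0.  0.2]
```

View pics/t2.png

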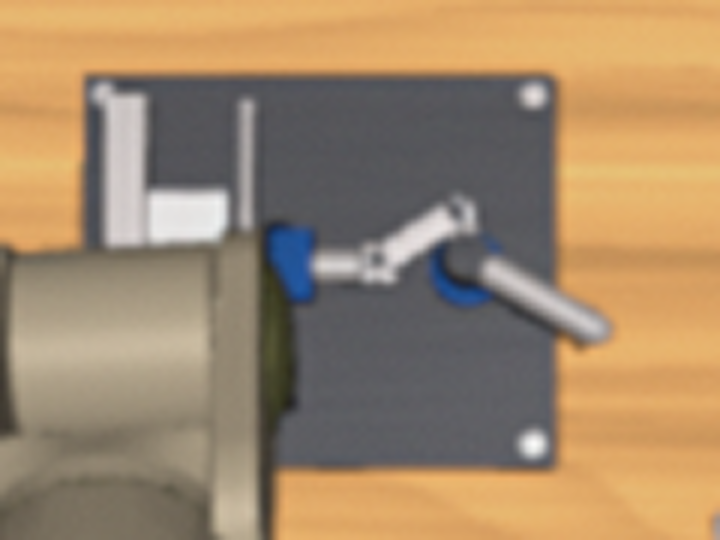

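carry_out --rows '[{"dx": 0.3,"dy": 0,"dz": 0,"turn": 0,"fingers": 0},{"dx": 0.5,"dy": 0,"dz": 0,"turn": 0,"fingers": 0},{"dx": 0.7,"dy": 0,"dz": 0,"turn": 0,"fingers": 0},{"dx": 0.7,"dy": 0,"dz": 0,"turn": 0,"fingers": 0}]'

```text
time_s: 4.67
tool_pos: [0.5075, 0.153, 0.0999]
tool_rot: [[1.0, 0.015, 0.0], [0.015, -1.0, 0.0], [0.0, -0.0, -1.0]]
ft_force: [-0.2, 0.2, -1.3]
finger_gap: 0.0
```

carry_out --rows '[{"dx": -2,"dy": 0,"dz": 0,"turn": 0,"fingers": 0},{"dx": -4,"dy": 1,"dz": -2,"turn": 0,"fingers": 0},{"dx": -5,"dy": 2,"dz": -5,"turn": 0,"fingers": 0},{"dx": -6,"dy": 5,"dz": -7,"turn": 0,"fingers": 0},{"dx": -7,"dy": 8.5,"dz": -8,"turn": -4,"fingers": 0},{"dx": -7,"dy": 12.5,"dz": -8,"turn": -8,"fingers": 1},{"dx": -7,"dy": 16.5,"dz": -8,"turn": -12,"fingers": 2},{"dx": -7,"dy": 20,"dz": -8,"turn": -16,"fingers": 4}]'

```text
time_s: 5.33
tool_pos: [0.4402, -0.0503, 0.1805]
tool_rot: [[0.956, 0.293, 0.002], [0.293, -0.956, -0.001], [0.002, 0.002, -1.0]]
ft_force: [1.5, 1.2, 0.4]
finger_gap: 0.0303
```

```bash
python3 look.py top 205 135 325 225 6 t3
```

```text
5.3833 [ 0.4408 -0.0549  0.1805] [ 1.3 -3.9 -0.1]
```

View pics/t3.png

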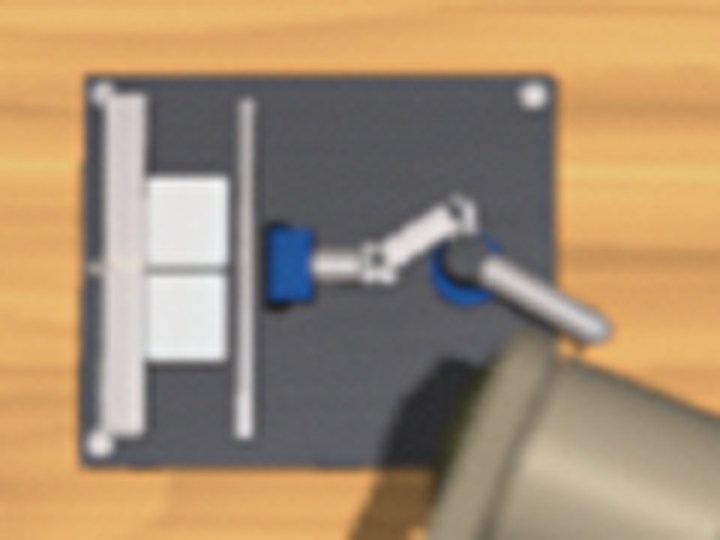

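```bash
python3 - <<'E'
from h import *
Z=lambda L,z:zw("top",L,z,205,135,6).round(4).tolist()
a=cv2.imread("pics/t3.png").astype(float).mean(2)
col=a[245:295,165:215].mean(1); r=np.arange(245,295); w=np.clip(np.median(col)-col,0,None)
lr=(w*r).sum()/w.sum(); print("line row",lr)
col=a[245:290,92:100].mean(1); print("mark row",245+col.argmax()); col=a[245:290,112:140].mean(1); print(np.round(col[5:35]).tolist())
print(Z([(190,lr)],.048),Z([(120,266)],.036),"ends",Z([(190,175),(190,362)],.048))
E
```

```text
line row 269.42043310188154
mark row 268
[211.0, 212.0, 212.0, 212.0, 213.0, 213.0, 214.0, 214.0, 215.0, 215.0, 215.0, 216.0, 216.0, 215.0, 215.0, 215.0, 214.0, 214.0, 213.0, 213.0, 213.0, 212.0, 212.0, 211.0, 211.0, 211.0, 211.0, 211.0, 211.0, 211.0]
[[0.5615, 0.151]] [[0.5643, 0.187]] ends [[0.6082, 0.1521], [0.5159, 0.1501]]
```

```bash
cat >> h.py <<'E'
def delta(target,yaw=None):
    s=arm.state();R=np.array(s["tool_rot"]);d=R.T@(np.array(target)-s["tool_pos"])
    y=np.degrees(np.arctan2(R[1,0],R[0,0]))
    print("t",round(s["time_s"],2),"pos",np.round(s["tool_pos"],4),"yaw",round(y,2),"d cm",np.round(d*100,2),"turn",None if yaw is None else round(((y-yaw)+180)%360-180,2),"F",np.round(s["ft_force"],1),"gap",round(s["finger_gap"],4))
E
python3 -c "
from h import *
delta([.462,.153,.18],.8);delta([.462,.153,.10],.8)"
```

```text
t 5.38 pos [ 0.4408 -0.0549  0.1805] yaw 17.2 d cm [  8.17 -19.23  -0.  ] turn 16.4 F [ 1.3 -3.9 -0.1] gap 0.038
t 5.38 pos [ 0.4408 -0.0549  0.1805] yaw 17.2 d cm [  8.15 -19.26   8.  ] turn 16.4 F [ 1.3 -3.9 -0.1] gap 0.038
```

carry_out --rows '[{"dx": 1.6,"dy": -3.8,"dz": 0,"turn": 4,"fingers": 0},{"dx": 3.2,"dy": -7.6,"dz": 0,"turn": 8,"fingers": 0},{"dx": 4.8,"dy": -11.4,"dz": 0,"turn": 12,"fingers": 0},{"dx": 6.4,"dy": -15.2,"dz": 1,"turn": 16.4,"fingers": 0},{"dx": 8,"dy": -19.2,"dz": 3,"turn": 16.4,"fingers": 0},{"dx": 8,"dy": -19.2,"dz": 6,"turn": 16.4,"fingers": 0},{"dx": 8,"dy": -19.2,"dz": 8,"turn": 16.4,"fingers": 0},{"dx": 8,"dy": -19.2,"dz": 8,"turn": 16.4,"fingers": 0}]'

```text
time_s: 6.05
tool_pos: [0.4593, 0.1596, 0.0966]
tool_rot: [[1.0, 0.01, -0.006], [0.01, -1.0, -0.001], [-0.006, 0.001, -1.0]]
ft_force: [0.3, -0.1, -0.1]
finger_gap: -0.0002
```

```bash
python3 -c "
from h import *
cams.get_image('top');cams.get_image('top')
delta([.510,.153,.10],.8)"
```

```text
t 6.15 pos [0.4613 0.1589 0.1003] yaw 0.46 d cm [4.87 0.63 0.03] turn -0.34 F [ 0.2 -0.6  0.8] gap -0.0001
```

carry_out --rows '[{"dx": 1,"dy": 0.6,"dz": 0,"turn": -0.3,"fingers": 0},{"dx": 2.5,"dy": 0.6,"dz": 0,"turn": -0.3,"fingers": 0},{"dx": 3.8,"dy": 0.6,"dz": 0,"turn": -0.3,"fingers": 0},{"dx": 4.3,"dy": 0.6,"dz": 0,"turn": -0.3,"fingers": 0},{"dx": 4.6,"dy": 0.6,"dz": 0,"turn": -0.3,"fingers": 0},{"dx": 4.8,"dy": 0.6,"dz": 0,"turn": -0.3,"fingers": 0},{"dx": 4.9,"dy": 0.6,"dz": 0,"turn": -0.3,"fingers": 0},{"dx": 4.9,"dy": 0.6,"dz": 0,"turn": -0.3,"fingers": 0}]'

```text
time_s: 6.82
tool_pos: [0.5098, 0.1533, 0.1001]
tool_rot: [[1.0, 0.014, -0.0], [0.014, -1.0, -0.0], [-0.0, 0.0, -1.0]]
ft_force: [-1.5, -0.9, 1.0]
finger_gap: -0.0004
```

carry_out --rows '[{"dx": -2,"dy": 0,"dz": 0,"turn": 0,"fingers": 0},{"dx": -4,"dy": 1,"dz": -2,"turn": 0,"fingers": 0},{"dx": -5,"dy": 3,"dz": -5,"turn": 0,"fingers": 0},{"dx": -6,"dy": 6,"dz": -7,"turn": -4,"fingers": 1},{"dx": -7,"dy": 9.5,"dz": -8,"turn": -8,"fingers": 1},{"dx": -7,"dy": 13.5,"dz": -8,"turn": -12,"fingers": 2},{"dx": -7,"dy": 17.5,"dz": -8,"turn": -16,"fingers": 4},{"dx": -7,"dy": 21.5,"dz": -8,"turn": -20,"fingers": 4}]'

```text
time_s: 7.48
tool_pos: [0.4426, -0.0642, 0.1805]
tool_rot: [[0.934, 0.358, 0.002], [0.358, -0.934, -0.001], [0.002, 0.001, -1.0]]
ft_force: [0.7, 0.0, 0.5]
finger_gap: 0.0395
```

```bash
python3 look.py top 205 135 325 225 6 t4;  python3 - <<'E'
from h import *
Z=lambda L,z:zw("top",L,z,205,135,6).round(4).tolist()
a=cv2.imread("pics/t4.png").astype(float).mean(2)
col=a[235:285,165:215].mean(1); r=np.arange(235,285); w=np.clip(np.median(col)-col,0,None)
lr=(w*r).sum()/w.sum(); print("line row",lr)
print(Z([(190,lr)],.048))
delta([.510,-.288,.18],33)
E
```

```text
7.5333 [ 0.4433 -0.0701  0.1806] [ 0.5 -4.4  1.3]
line row 265.1681646749852
[[0.5636, 0.1511]]
t 7.53 pos [ 0.4433 -0.0701  0.1806] yaw 21.13 d cm [-1.63 22.72  0.15] turn -11.87 F [ 0.5 -4.4  1.3] gap 0.0399
```

View pics/t4.png

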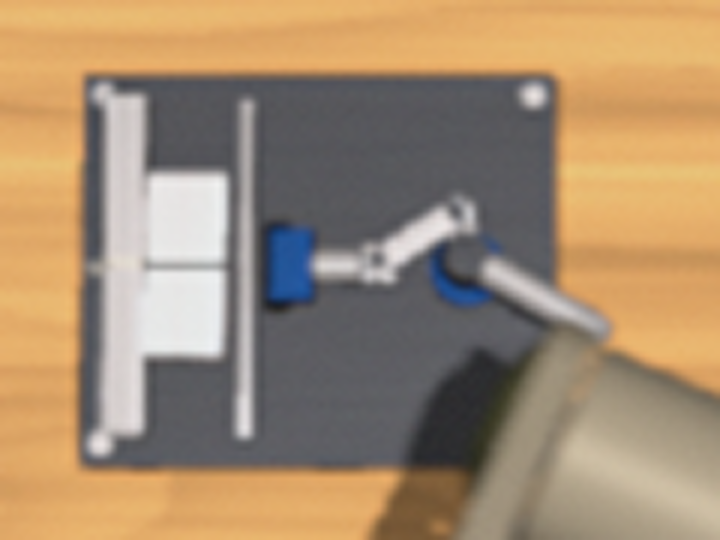

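```bash
python3 - <<'E'
from h import *
a=cams.get_image("top")
u0,v0,u1,v1,f=345,150,430,242,6
g=a[v0:v1,u0:u1]
cv2.imwrite("pics/bar1.png",cv2.resize(g,None,fx=f,fy=f,interpolation=cv2.INTER_CUBIC)[:,:,::-1])
gr=cv2.cvtColor(cv2.resize(a,None,fx=4,fy=4,interpolation=cv2.INTER_CUBIC),cv2.COLOR_RGB2GRAY)
m=np.zeros_like(gr); m[v0*4:v1*4,u0*4:u1*4]=(gr[v0*4:v1*4,u0*4:u1*4]>110)
hsv=cv2.cvtColor(cv2.resize(a,None,fx=4,fy=4,interpolation=cv2.INTER_CUBIC),cv2.COLOR_RGB2HSV); m[hsv[...,1]>70]=0
n,l,st,ce=cv2.connectedComponentsWithStats(m); 
for i in range(1,n):
    if st[i,4]<1500: continue
    ct=max(cv2.findContours((l==i).astype(np.uint8),cv2.RETR_EXTERNAL,cv2.CHAIN_APPROX_NONE)[0],key=len).reshape(-1,2)
    w=p2w("top",(ct+.5)/4-.5,.036)[:,:2].astype(np.float32); print(st[i],cv2.minAreaRect(w))
    full=np.argwhere(l==i)[:,::-1]; W=p2w("top",(full+.5)/4-.5,.036)[:,:2]
    c=W.mean(0);e,v=np.linalg.eigh(np.cov((W-c).T)); print("pca",c,np.degrees(np.arctan2(v[1,1],v[0,1])))
E
```

```text
[1458  677  157  224 8863] ((0.515932559967041, -0.28937411308288574), (0.182443767786026, 0.038148604333400726), 32.19942092895508)
pca [ 0.52748611 -0.28197418] -147.85143439885007
```

View pics/bar1.png

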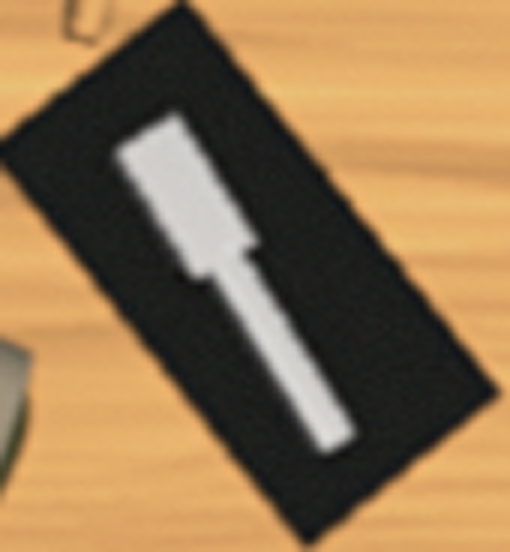

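```bash
python3 -c "
from h import *
delta([.499,-.300,.18],32.2)"
```

```text
t 7.58 pos [ 0.4432 -0.0671  0.1803] yaw 20.61 d cm [-2.98 23.77  0.09] turn -11.59 F [0.5 0.5 0.1] gap 0.0399
```

carry_out --rows '[{"dx": -0.5,"dy": 3.5,"dz": 0,"turn": -3,"fingers": 5},{"dx": -1,"dy": 7.5,"dz": 0,"turn": -6,"fingers": 5},{"dx": -1.5,"dy": 11.5,"dz": 0,"turn": -9,"fingers": 5},{"dx": -2,"dy": 15.5,"dz": 0,"turn": -11.6,"fingers": 5},{"dx": -2.5,"dy": 19.5,"dz": 0,"turn": -11.6,"fingers": 5},{"dx": -3,"dy": 22.5,"dz": 0,"turn": -11.6,"fingers": 5},{"dx": -3,"dy": 23.8,"dz": 1,"turn": -11.6,"fingers": 5},{"dx": -3,"dy": 23.8,"dz": 3,"turn": -11.6,"fingers": 5}]'

```text
time_s: 8.25
tool_pos: [0.5006, -0.2986, 0.1513]
tool_rot: [[0.846, 0.533, 0.004], [0.533, -0.846, -0.004], [0.002, 0.006, -1.0]]
ft_force: [1.0, -0.3, -0.3]
finger_gap: 0.0499
```

```bash
python3 look.py scene 150 140 290 250 5 s5; python3 -c "
from h import *
delta([.499,-.300,.082],32.2)"
```

```text
8.3 [ 0.4987 -0.2957  0.146 ] [-2.5  1.3 -4.7]
t 8.3 pos [ 0.4987 -0.2957  0.146 ] yaw 32.28 d cm [-0.2   0.39  6.39] turn 0.08 F [-2.5  1.3 -4.7] gap 0.0501
```

View pics/s5.png

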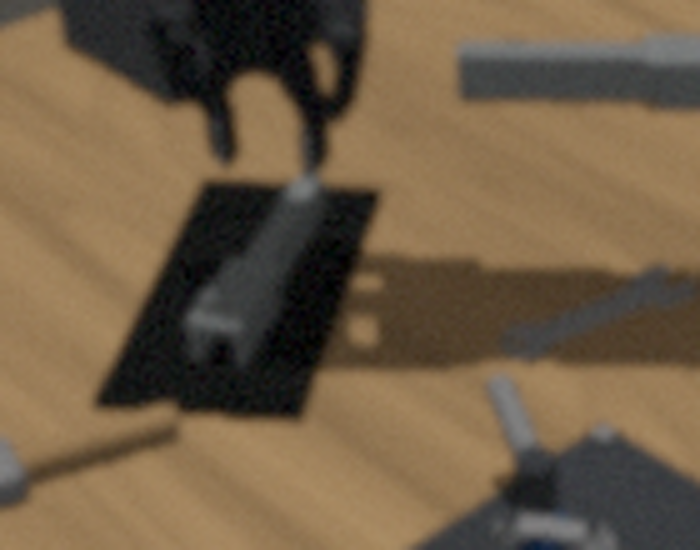

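carry_out --rows '[{"dx": 0,"dy": 0.2,"dz": 2.5,"turn": 0,"fingers": 5},{"dx": 0,"dy": 0.2,"dz": 5,"turn": 0,"fingers": 5},{"dx": 0,"dy": 0.2,"dz": 6.5,"turn": 0,"fingers": 5},{"dx": 0,"dy": 0.2,"dz": 6.5,"turn": 0,"fingers": 5},{"dx": 0,"dy": 0.2,"dz": 6.5,"turn": 0,"fingers": 5}]'

```text
time_s: 8.72
tool_pos: [0.5006, -0.2967, 0.0852]
tool_rot: [[0.844, 0.536, -0.001], [0.536, -0.844, 0.001], [-0.0, -0.001, -1.0]]
ft_force: [0.4, -0.4, 0.4]
finger_gap: 0.0502
```

```bash
python3 look.py scene 150 140 290 250 5 s6; python3 -c "
from h import *
delta([.499,-.300,.082],32.2)"
```

```text
8.7667 [ 0.5009 -0.2971  0.0861] [-0.7  0.2  0.2]
t 8.77 pos [ 0.5009 -0.2971  0.0861] yaw 32.4 d cm [-0.32  0.14  0.41] turn 0.2 F [-0.7  0.2  0.2] gap 0.0504
```

View pics/s6.png

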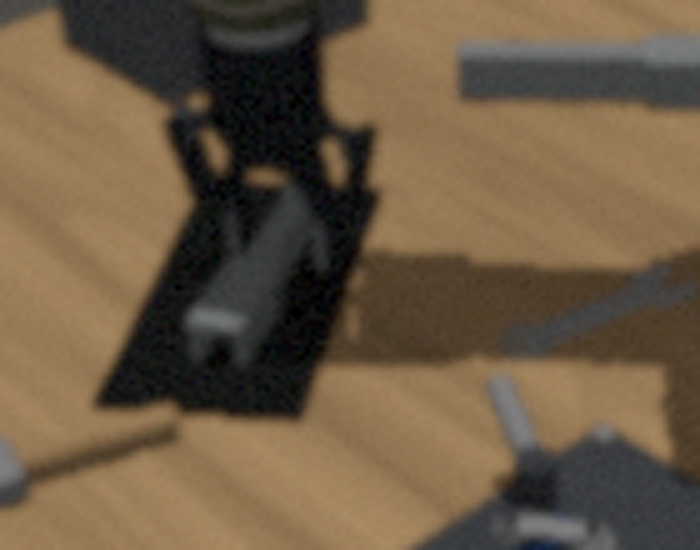

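carry_out --rows '[{"dx": -0.3,"dy": 0.1,"dz": 0.3,"turn": 0,"fingers": 5},{"dx": -0.3,"dy": 0.1,"dz": 0.3,"turn": 0,"fingers": 2.5},{"dx": -0.3,"dy": 0.1,"dz": 0.3,"turn": 0,"fingers": 0},{"dx": -0.3,"dy": 0.1,"dz": 0.3,"turn": 0,"fingers": 0},{"dx": -0.3,"dy": 0.1,"dz": 0.3,"turn": 0,"fingers": 0},{"dx": -0.3,"dy": 0.1,"dz": 0.3,"turn": 0,"fingers": 0},{"dx": -0.3,"dy": 0.1,"dz": 0.3,"turn": 0,"fingers": 0},{"dx": -0.3,"dy": 0.1,"dz": 0.3,"turn": 0,"fingers": 0}]'

```text
time_s: 9.43
tool_pos: [0.4988, -0.3003, 0.0829]
tool_rot: [[0.845, 0.535, 0.001], [0.535, -0.845, -0.001], [0.0, 0.002, -1.0]]
ft_force: [-0.8, -0.7, 5.8]
finger_gap: 0.017
```

carry_out --rows '[{"dx": 0,"dy": 0,"dz": -1,"turn": 0,"fingers": 0},{"dx": 0,"dy": 0,"dz": -4,"turn": 0,"fingers": 0},{"dx": 0,"dy": 0,"dz": -7,"turn": 0,"fingers": 0},{"dx": 0,"dy": 0,"dz": -10,"turn": 0,"fingers": 0},{"dx": 0,"dy": 0,"dz": -10,"turn": 0,"fingers": 0},{"dx": 0,"dy": 0,"dz": -10,"turn": 0,"fingers": 0},{"dx": 0,"dy": 0,"dz": -10,"turn": 0,"fingers": 0}]'

```text
time_s: 10.02
tool_pos: [0.4978, -0.2993, 0.1807]
tool_rot: [[0.845, 0.535, -0.002], [0.535, -0.845, 0.002], [-0.001, -0.003, -1.0]]
ft_force: [-0.6, -0.2, -4.8]
finger_gap: 0.0172
```

```bash
python3 look.py scene 150 90 330 250 4 s7; python3 look.py top 300 130 440 260 5 t7; python3 -c "
from h import *
delta([.499,-.300,.082],32.2)"
```

```text
10.0667 [ 0.4978 -0.2993  0.1802] [ 0.3  0.5 -4.7]
10.1167 [ 0.4978 -0.2993  0.1802] [ 1.   1.  -3.2]
t 10.12 pos [ 0.4978 -0.2993  0.1802] yaw 32.37 d cm [0.07 0.15 9.82] turn 0.17 F [ 1.   1.  -3.2] gap 0.0167
```

View pics/s7.png

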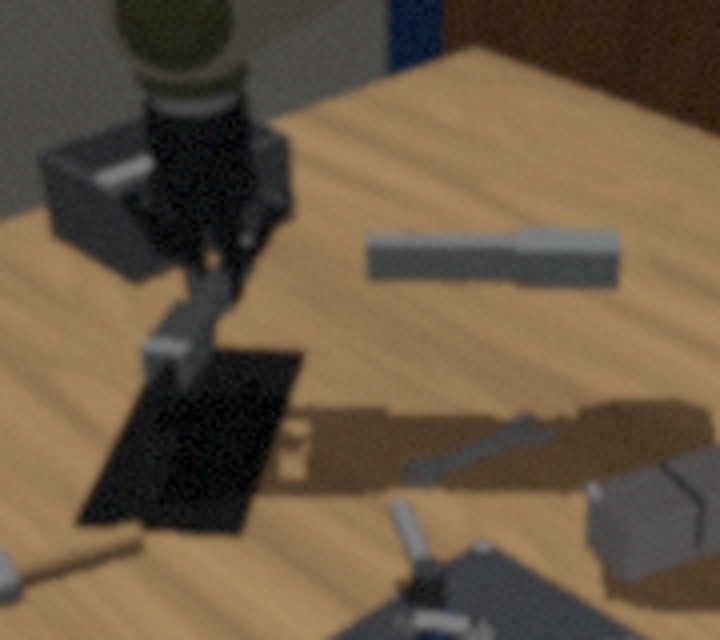

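View pics/t7.png

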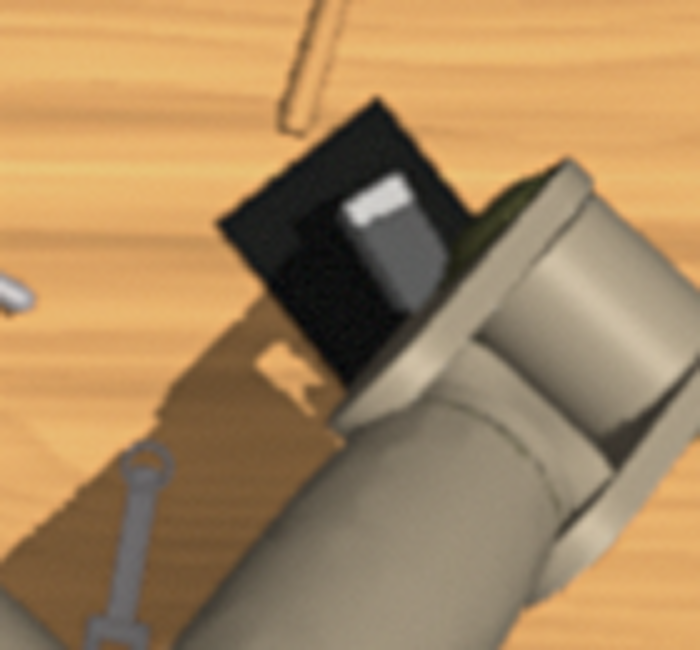

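```bash
python3 look.py top 255 140 325 210 10 t8; python3 -c "
from h import *
print('nose',zw('top',[(340,208),(402,172)],.134,300,130,5).mean(0), 'pred', np.array([.4978,-.2993])+.1103*np.array([np.cos(np.radians(32.3)),np.sin(np.radians(32.3))]))
a=cams.get_image('scene');cv2.imwrite('pics/s8.png',cv2.resize(a[200:270,220:300],None,fx=8,fy=8,interpolation=cv2.INTER_CUBIC)[:,:,::-1])
"
```

```text
10.1667 [ 0.4979 -0.2994  0.1803] [-0.  -0.1 -3.4]
nose [ 0.58920352 -0.23840673] pred [ 0.59103238 -0.24036094]
```

View pics/t8.png

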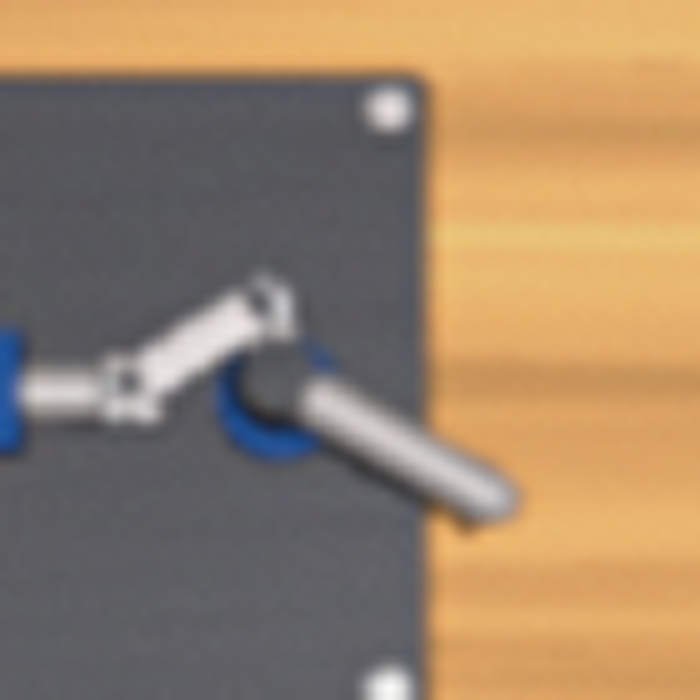

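View pics/s8.png

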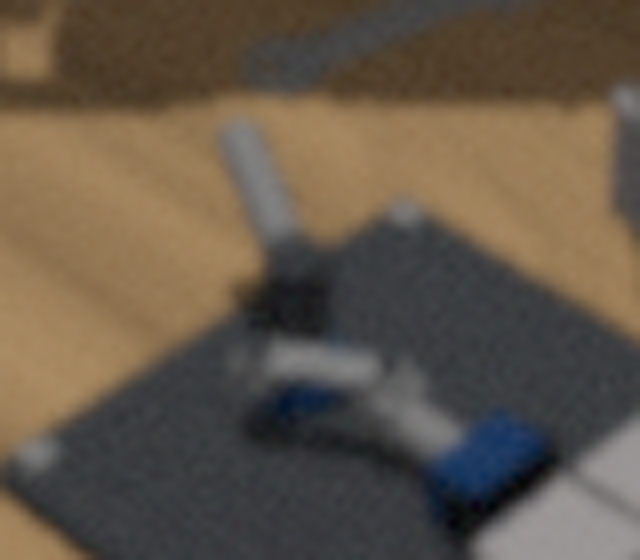

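```bash
python3 - <<'E'
from h import *
a=cams.get_image("top"); 
G=cv2.resize(a[140:210,255:325],None,fx=10,fy=10,interpolation=cv2.INTER_CUBIC)
Z=lambda L,z:zw("top",L,z,255,140,10)
P=Z([(316,395),(515,503)],.062); print(P.round(4)); d=P[1]-P[0]; print("ang",np.degrees(np.arctan2(d[1],d[0])))
hub=Z([(272,380)],.07)[0]; print("hub",hub.round(4))
piv=np.array([.567,.0155]); d=P[1]-piv; print("from piv",np.degrees(np.arctan2(d[1],d[0])),np.linalg.norm(d))
# overlay hypothesised stubs
for ang,c in((-116,(255,0,0)),(-118.5,(0,255,0)),(-121,(0,0,255))):
    e=np.array([np.cos(np.radians(ang)),np.sin(np.radians(ang))])
    uv=w2p("top",[[*(piv+.012*e),.062],[*(piv+.08*e),.062]]); uv=((uv-[255,140]+.5)*10-.5)
    cv2.line(G,*[tuple(map(int,q)) for q in uv],c,1)
cv2.imwrite("pics/ov.png",G[:,:,::-1])
E
```

```text
[[ 0.563   0.0042]
 [ 0.5322 -0.0541]]
ang -117.85433819424765
hub [0.5661 0.017 ]
from piv -116.59541431248407 0.07782224818089914
```

View pics/ov.png

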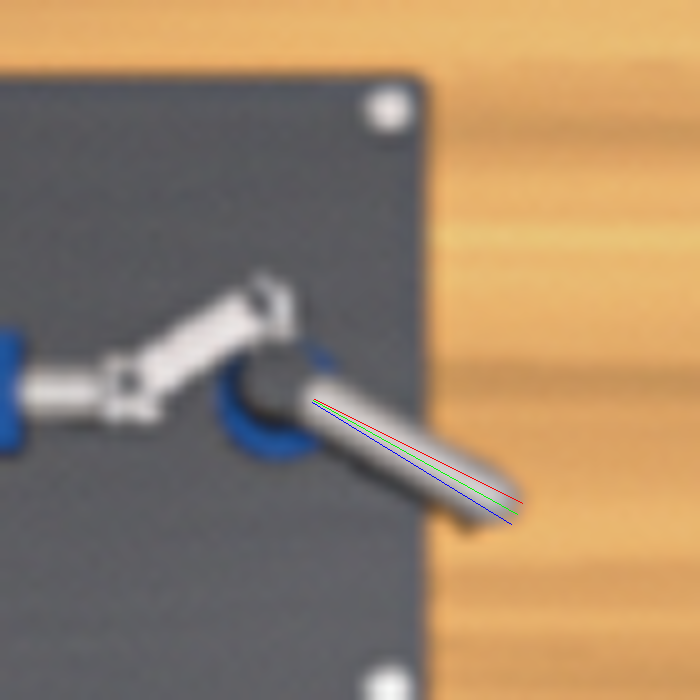

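```bash
python3 -c "
from h import *
delta([.505,-.102,.18],62.5)"
```

```text
t 10.27 pos [ 0.4981 -0.2997  0.1808] yaw 32.37 d cm [ 11.16 -16.33   0.11] turn -30.13 F [-0.2  0.6 -3.4] gap 0.0172
```

carry_out --rows '[{"dx": 1,"dy": -1.6,"dz": 0,"turn": -4,"fingers": 0},{"dx": 3,"dy": -4.6,"dz": 0,"turn": -10,"fingers": 0},{"dx": 5.2,"dy": -7.6,"dz": 0,"turn": -16,"fingers": 0},{"dx": 7.2,"dy": -10.6,"dz": 0,"turn": -22,"fingers": 0},{"dx": 9.2,"dy": -13.5,"dz": 0,"turn": -28,"fingers": 0},{"dx": 10.6,"dy": -15.5,"dz": 0,"turn": -30.1,"fingers": 0},{"dx": 11.2,"dy": -16.3,"dz": 0,"turn": -30.1,"fingers": 0},{"dx": 11.2,"dy": -16.3,"dz": 0,"turn": -30.1,"fingers": 0}]'

```text
time_s: 10.93
tool_pos: [0.5057, -0.1004, 0.1817]
tool_rot: [[0.461, 0.888, -0.001], [0.888, -0.461, 0.001], [0.0, -0.001, -1.0]]
ft_force: [-0.5, 0.5, -2.6]
finger_gap: 0.0168
```

```bash
python3 look.py top 235 140 325 230 7 t9;python3 look.py scene 200 130 320 270 5 s9;  python3 -c "
from h import *
delta([.505,-.102,.1227],62.5)"
```

```text
10.9833 [ 0.5058 -0.1019  0.1817] [ 1.2 -0.7 -3.3]
11.0333 [ 0.5058 -0.1028  0.1818] [ 0.1 -0.7 -3.7]
t 11.03 pos [ 0.5058 -0.1028  0.1818] yaw 62.44 d cm [ 0.03 -0.11  5.91] turn -0.06 F [ 0.1 -0.7 -3.7] gap 0.0164
```

View pics/t9.png

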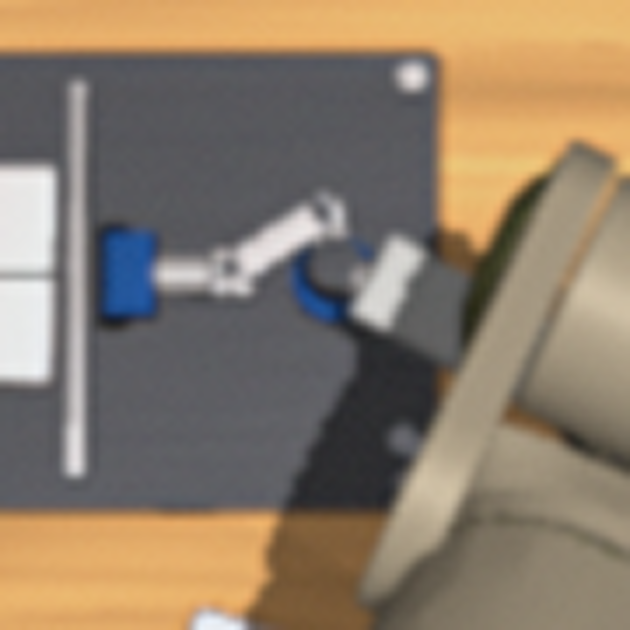

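View pics/s9.png

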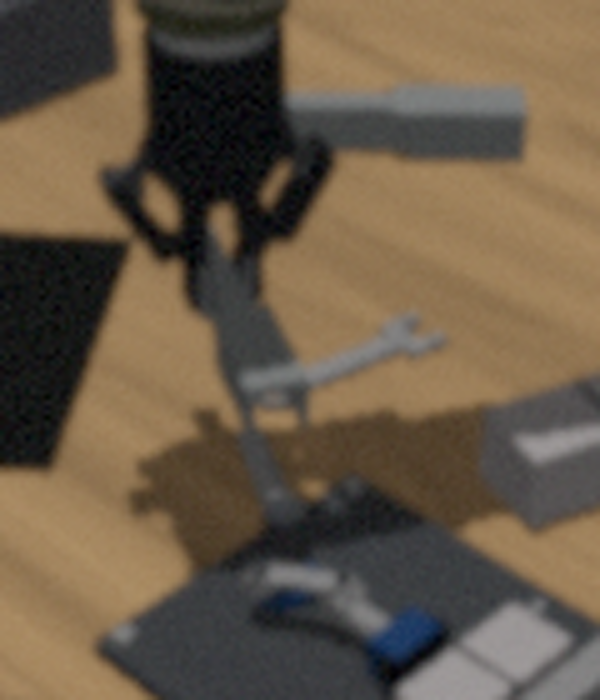

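```bash
python3 -c "
from h import *
Z=lambda L,z:zw('top',L,z,235,140,7)
n=Z([(350,316),(393,233)],.136);print(n.round(4),n.mean(0).round(4))
piv=np.array([.5665,.016]);e=np.array([np.cos(np.radians(-117.5)),np.sin(np.radians(-117.5))]);q=np.array([-e[1],e[0]])
print('rel along,across',(n.mean(0)-piv)@e,(n.mean(0)-piv)@q)
print('root',Z([(358,272)],.066), 'hub',Z([(335,263)],.07))
"
```

```text
[[ 0.5376  0.0084]
 [ 0.5708 -0.0081]] [5.542e-01 1.000e-04]
rel along,across 0.019724667838934555 -0.0035599172851638354
root [[0.56424902 0.00549832]] hub [[0.56734693 0.0150669 ]]
```

```bash
cat > ov.py <<'E'
from h import *
s=arm.state();T=np.array(s["tool_pos"]);R=np.array(s["tool_rot"])
def barpts(T,R,d=-.0203,h=.0767):
    ex=R[:,0];ey=-R[:,1];ez=np.array([0,0,1.]); O=T-ex*d-ez*h
    f=lambda x,y,z:O+ex*x+ey*y+ez*z
    top=[f(.09,.017,.03),f(.09,-.017,.03),f(.024,-.017,.03),f(.024,-.009,.03),f(-.09,-.009,.03),f(-.09,.009,.03),f(.024,.009,.03),f(.024,.017,.03)]
    nose=[f(.09,.017,.03),f(.09,.017,0),f(.09,.012,0),f(.09,.012,.024),f(.09,-.012,.024),f(.09,-.012,0),f(.09,-.017,0),f(.09,-.017,.03)]
    return top,nose
piv=np.array([.567,.0155]);ang=np.radians(-117.5);e=np.array([np.cos(ang),np.sin(ang)]);q=np.array([-e[1],e[0]])
stub=[[*(piv+.012*e+.008*q),.062],[*(piv+.074*e+.008*q),.062],[*(piv+.08*e),.062],[*(piv+.074*e-.008*q),.062],[*(piv+.012*e-.008*q),.062]]
t=np.linspace(0,6.28,30);hub=[[piv[0]+.012*np.cos(k),piv[1]+.012*np.sin(k),.07] for k in t]
for c,(u0,v0,u1,v1,f) in dict(top=(245,150,325,230,9),scene=(215,160,315,260,7)).items():
    a=cams.get_image(c)[v0:v1,u0:u1]; a=np.ascontiguousarray(cv2.resize(a,None,fx=f,fy=f,interpolation=cv2.INTER_CUBIC)[:,:,::-1])
    top,nose=barpts(T,R)
    for L,col in((top,(0,0,255)),(nose,(0,255,0)),(stub,(255,255,0)),(hub,(255,0,255))):
        uv=((w2p(c,L)-[u0,v0]+.5)*f-.5).astype(np.int32); cv2.polylines(a,[uv],True,col,1)
    import sys
    cv2.imwrite(f"pics/ov_{c}_{sys.argv[1]}.png",a)
E
python3 ov.py a
```

```text
(no output)
```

View pics/ov_top_a.png

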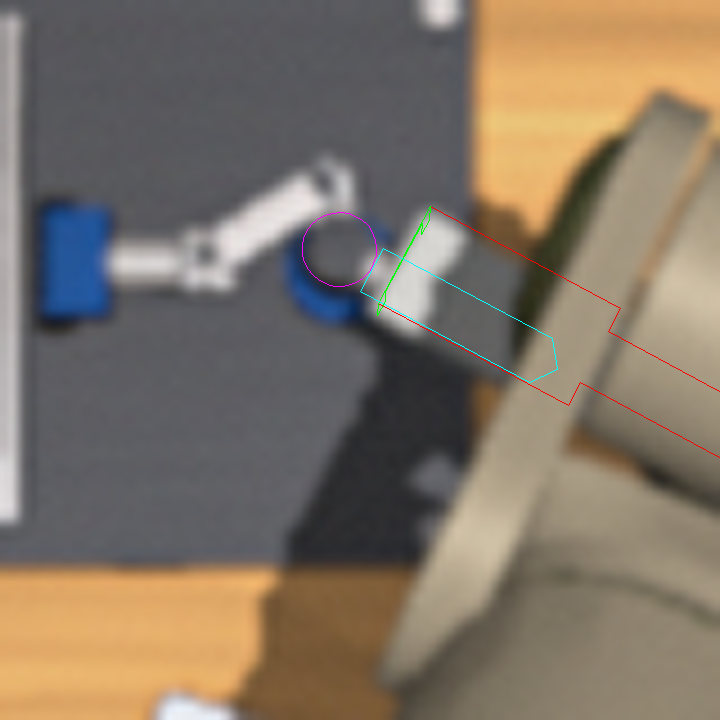

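View pics/ov_scene_a.png

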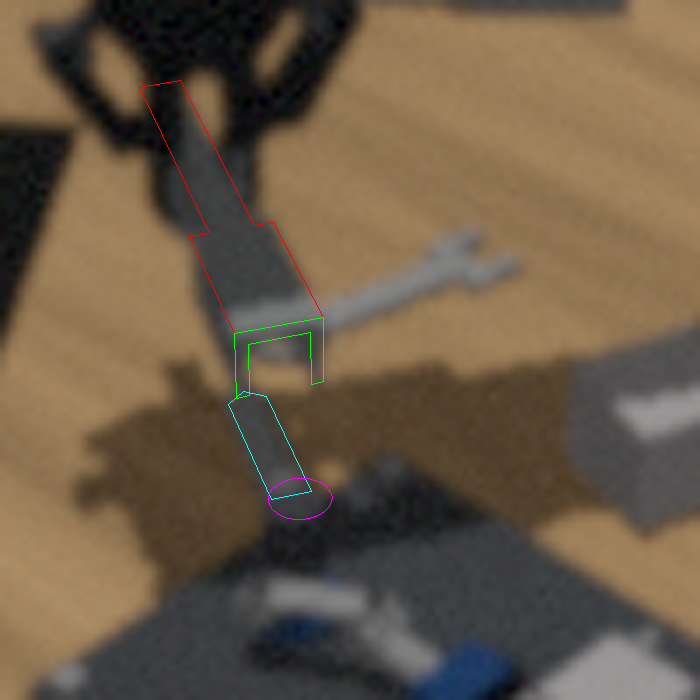

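carry_out --rows '[{"dx": 0,"dy": 0,"dz": 1.5,"turn": 0,"fingers": 0},{"dx": 0,"dy": 0,"dz": 2.8,"turn": 0,"fingers": 0},{"dx": 0,"dy": 0,"dz": 3.5,"turn": 0,"fingers": 0},{"dx": 0,"dy": 0,"dz": 4,"turn": 0,"fingers": 0},{"dx": 0,"dy": 0,"dz": 4.4,"turn": 0,"fingers": 0},{"dx": 0,"dy": 0,"dz": 4.4,"turn": 0,"fingers": 0}]'

```text
time_s: 11.63
tool_pos: [0.5056, -0.1026, 0.1375]
tool_rot: [[0.463, 0.887, -0.001], [0.887, -0.463, 0.0], [-0.0, -0.001, -1.0]]
ft_force: [0.3, 0.0, -3.6]
finger_gap: 0.0168
```

```bash
python3 ov.py b;  python3 -c "
from h import *
delta([.505,-.102,.1227],62.5)"
```

```text
t 11.73 pos [ 0.5059 -0.1025  0.1382] yaw 62.46 d cm [-0.   -0.1   1.55] turn -0.04 F [ 0.5 -0.2 -2.5] gap 0.0167
```

View pics/ov_top_b.png

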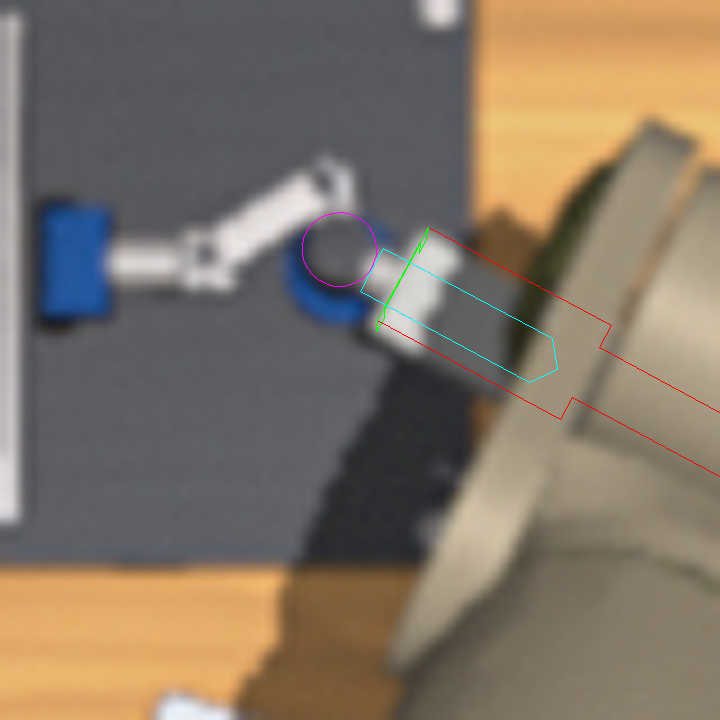

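View pics/ov_scene_b.png

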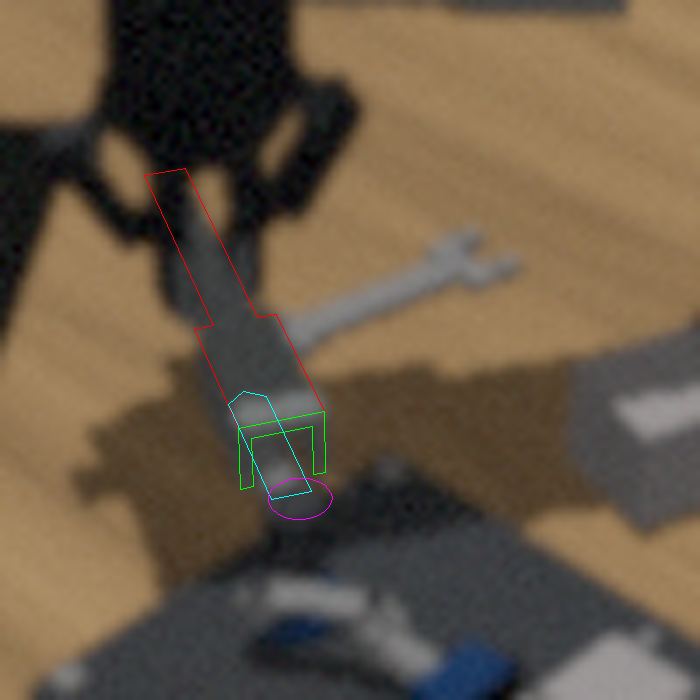

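carry_out --rows '[{"dx": 0,"dy": -0.1,"dz": 0.5,"turn": 0,"fingers": 0},{"dx": 0,"dy": -0.1,"dz": 1,"turn": 0,"fingers": 0},{"dx": 0,"dy": -0.1,"dz": 1.3,"turn": 0,"fingers": 0},{"dx": 0,"dy": -0.1,"dz": 1.4,"turn": 0,"fingers": 0},{"dx": 0,"dy": -0.1,"dz": 1.4,"turn": 0,"fingers": 0},{"dx": 0,"dy": -0.1,"dz": 1.4,"turn": 0,"fingers": 0}]'

```text
time_s: 12.23
tool_pos: [0.5049, -0.1018, 0.1239]
tool_rot: [[0.462, 0.887, -0.0], [0.887, -0.462, -0.0], [-0.0, -0.0, -1.0]]
ft_force: [-0.3, -0.3, -3.4]
finger_gap: 0.0174
```

```bash
python3 ov.py c;  python3 -c "
from h import *
delta([.505,-.102,.1227],62.5)"
```

```text
t 12.33 pos [ 0.5049 -0.1018  0.1241] yaw 62.48 d cm [-0.01  0.02  0.14] turn -0.02 F [ 0.4  0.3 -3.3] gap 0.0169
```

View pics/ov_scene_c.png

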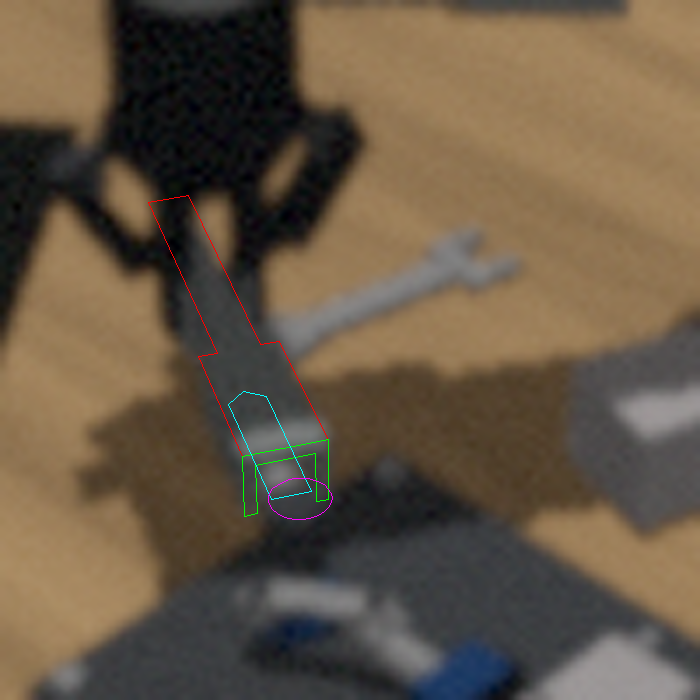

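View pics/ov_top_c.png

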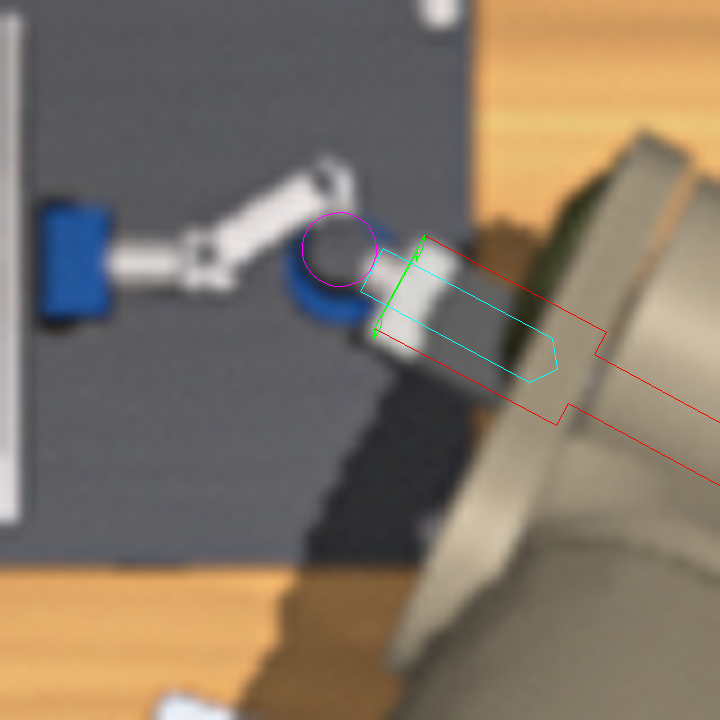

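carry_out --rows '[{"dx": 0.05,"dy": 1.16,"dz": 0,"turn": -5,"fingers": 0},{"dx": 0.2,"dy": 2.3,"dz": 0,"turn": -10,"fingers": 0},{"dx": 0.45,"dy": 3.43,"dz": 0,"turn": -15,"fingers": 0},{"dx": 0.8,"dy": 4.54,"dz": 0,"turn": -20,"fingers": 0},{"dx": 1.24,"dy": 5.61,"dz": 0,"turn": -25,"fingers": 0},{"dx": 1.78,"dy": 6.63,"dz": 0,"turn": -30,"fingers": 0},{"dx": 2.4,"dy": 7.61,"dz": 0,"turn": -35,"fingers": 0},{"dx": 3.1,"dy": 8.53,"dz": 0,"turn": -40,"fingers": 0}]'

```text
time_s: 13.0
tool_pos: [0.5949, -0.1141, 0.1237]
tool_rot: [[-0.221, 0.975, -0.001], [0.975, 0.221, -0.001], [-0.0, -0.002, -1.0]]
ft_force: [-2.1, -1.7, -3.3]
finger_gap: 0.0168
```

```bash
sed -i 's/pics\/ov_{c}_/pics\/ov_{c}_/; s/piv=np.array/PIV=1;piv=np.array/' ov.py; python3 look.py top 235 130 335 230 7 t10; python3 -c "
from h import *
p=np.array([.567,.0155]);T=arm.state()['tool_pos'];d=T[:2]-p;print(np.degrees(np.arctan2(d[1],d[0])),np.linalg.norm(d))
delta([.505,-.102,.1227],62.5)"
```

```text
13.05 [ 0.5965 -0.1136  0.1239] [-1.9  0.4 -3.6]
-77.14230778095306 0.13243943255205307
t 13.05 pos [ 0.5965 -0.1136  0.1239] yaw 103.04 d cm [ 3.2  -8.65  0.11] turn 40.54 F [-1.9  0.4 -3.6] gap 0.0168
```

View pics/t10.png

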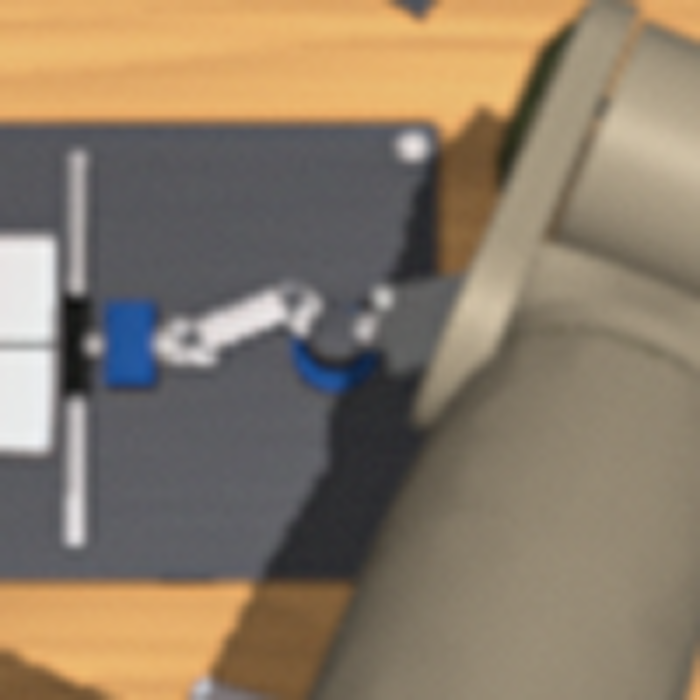

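carry_out --rows '[{"dx": 0.03,"dy": 0.92,"dz": 0,"turn": -4,"fingers": 0},{"dx": 0.13,"dy": 1.84,"dz": 0,"turn": -8,"fingers": 0},{"dx": 0.29,"dy": 2.75,"dz": 0,"turn": -12,"fingers": 0},{"dx": 0.51,"dy": 3.65,"dz": 0,"turn": -16,"fingers": 0},{"dx": 0.8,"dy": 4.53,"dz": 0,"turn": -20,"fingers": 0},{"dx": 1.15,"dy": 5.39,"dz": 0,"turn": -24,"fingers": 0},{"dx": 1.55,"dy": 6.22,"dz": 0,"turn": -28,"fingers": 0},{"dx": 2.01,"dy": 7.02,"dz": 0,"turn": -32,"fingers": 0}]'

```text
time_s: 13.72
tool_pos: [0.6583, -0.0807, 0.1236]
tool_rot: [[-0.702, 0.712, -0.003], [0.712, 0.702, -0.003], [-0.001, -0.004, -1.0]]
ft_force: [-4.4, -10.6, -3.0]
finger_gap: 0.017
```

```bash
python3 look.py top 205 130 335 230 6 t11; python3 look.py scene 190 190 330 310 5 s11; python3 -c "
from h import *
p=np.array([.567,.0155]);T=arm.state()['tool_pos'];d=T[:2]-p;print(np.degrees(np.arctan2(d[1],d[0])),np.linalg.norm(d))
delta([.505,-.102,.1227],62.5)"
```

```text
13.7667 [ 0.6591 -0.0792  0.1236] [-5.7 -3.8 -2.6]
13.8167 [ 0.6586 -0.0793  0.1235] [-3.7 -3.5 -2.4]
-45.98034311203949 0.13182416402176098
t 13.82 pos [ 0.6586 -0.0793  0.1235] yaw 134.57 d cm [  9.16 -12.54   0.11] turn 72.07 F [-3.7 -3.5 -2.4] gap 0.017
```

View pics/t11.png

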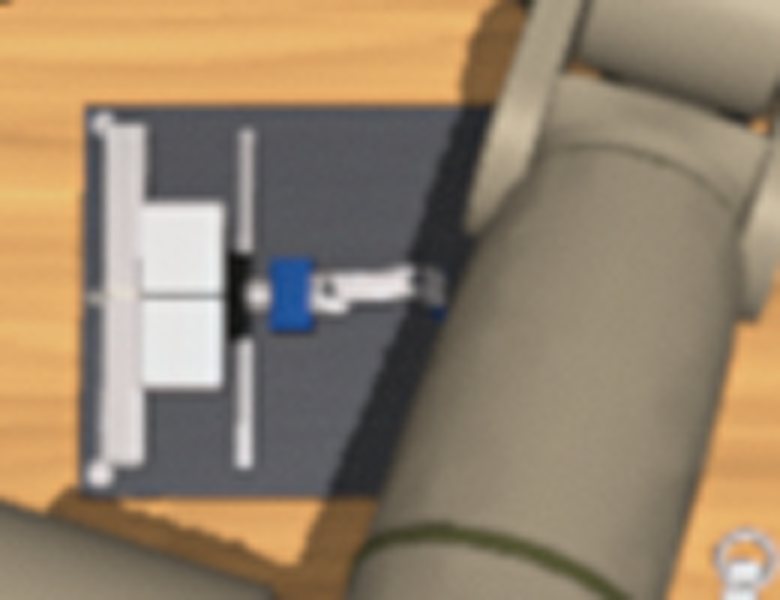

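View pics/s11.png

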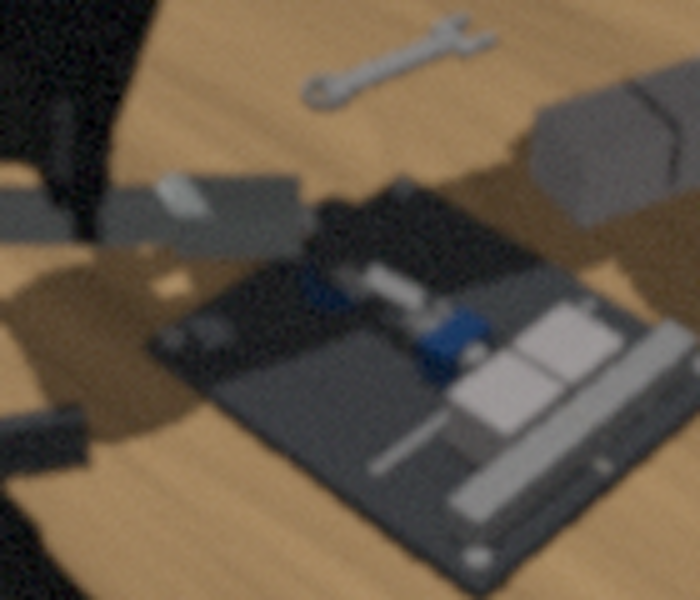

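carry_out --rows '[{"dx": 0.02,"dy": 0.69,"dz": 0,"turn": -3,"fingers": 0},{"dx": 0.07,"dy": 1.38,"dz": 0,"turn": -6,"fingers": 0},{"dx": 0.16,"dy": 2.06,"dz": 0,"turn": -9,"fingers": 0},{"dx": 0.29,"dy": 2.74,"dz": 0,"turn": -12,"fingers": 0},{"dx": 0.45,"dy": 3.42,"dz": 0,"turn": -15,"fingers": 0},{"dx": 0.58,"dy": 3.86,"dz": 0,"turn": -17,"fingers": 0},{"dx": 0.58,"dy": 3.86,"dz": 0,"turn": -17,"fingers": 0}]'

```text
time_s: 14.4
tool_pos: [0.6824, -0.0469, 0.1238]
tool_rot: [[-0.879, 0.477, -0.0], [0.477, 0.879, 0.0], [0.0, 0.0, -1.0]]
ft_force: [0.6, -0.1, -3.4]
finger_gap: 0.0171
```

```bash
python3 look.py top 205 130 335 230 6 t12; python3 look.py scene 190 190 330 310 5 s12; python3 -c "
from h import *
p=np.array([.567,.0155]);T=arm.state()['tool_pos'];d=T[:2]-p;print(np.degrees(np.arctan2(d[1],d[0])),np.linalg.norm(d))
delta([.505,-.102,.1227],62.5)"
```

```text
14.45 [ 0.6823 -0.0474  0.1238] [-0.4 -0.1 -2.3]
14.5 [ 0.6822 -0.0478  0.1238] [-0.4 -0.  -2.8]
-28.778682452523885 0.13143678658199864
t 14.5 pos [ 0.6822 -0.0478  0.1238] yaw 151.35 d cm [ 12.95 -13.25   0.11] turn 88.85 F [-0.4 -0.  -2.8] gap 0.0168
```

View pics/t12.png

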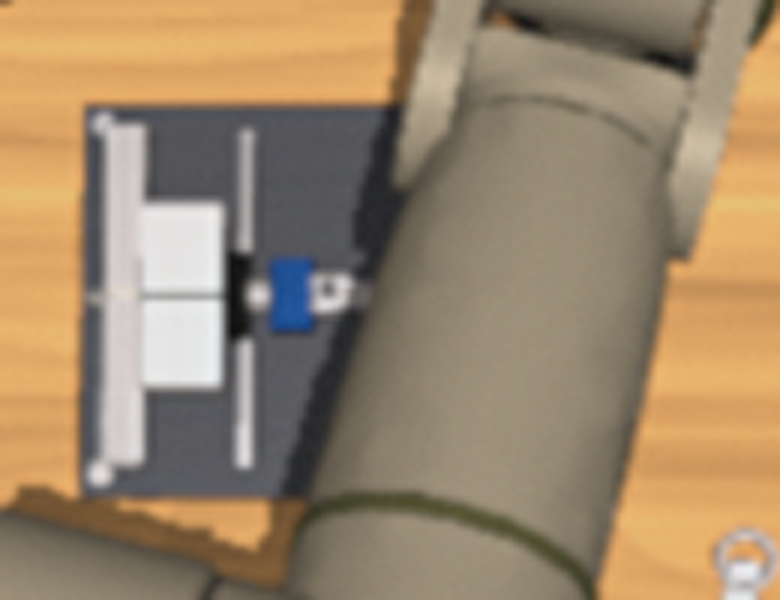

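View pics/s12.png

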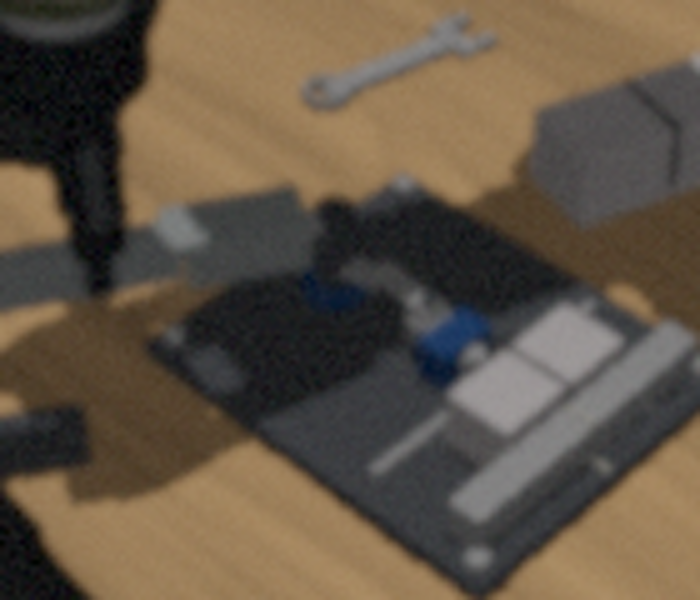

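carry_out --rows '[{"dx": 0,"dy": 0,"dz": -0.7,"turn": 0,"fingers": 0},{"dx": 0,"dy": 0,"dz": -1.6,"turn": 0,"fingers": 0},{"dx": 0,"dy": 0,"dz": -2.6,"turn": 0,"fingers": 0},{"dx": 0,"dy": 0,"dz": -4,"turn": 0,"fingers": 0},{"dx": 0,"dy": 0,"dz": -6,"turn": 0,"fingers": 0},{"dx": 0,"dy": 0,"dz": -8,"turn": 0,"fingers": 0},{"dx": 0,"dy": 0,"dz": -9,"turn": 0,"fingers": 0},{"dx": 0,"dy": 0,"dz": -9,"turn": 0,"fingers": 0}]'

```text
time_s: 15.17
tool_pos: [0.6832, -0.048, 0.2176]
tool_rot: [[-0.878, 0.478, 0.006], [0.478, 0.878, -0.001], [-0.006, 0.002, -1.0]]
ft_force: [0.4, 1.0, -3.8]
finger_gap: 0.0169
```

```bash
python3 look.py scene 170 150 330 310 4.5 s13; python3 -c "
from h import *
delta([.498,-.2993,.18],32.3)"
```

```text
15.2167 [ 0.6827 -0.0479  0.2153] [ 0.1 -0.2 -4.4]
t 15.22 pos [ 0.6827 -0.0479  0.2153] yaw 151.46 d cm [  4.22 -30.91   3.5 ] turn 119.16 F [ 0.1 -0.2 -4.4] gap 0.0172
```

View pics/s13.png

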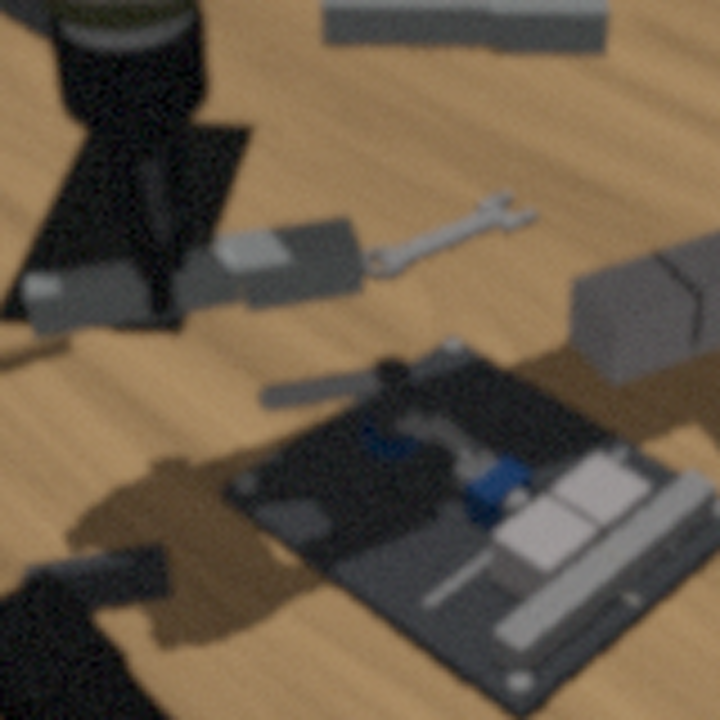

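carry_out --rows '[{"dx": 0.2,"dy": -1.5,"dz": 0,"turn": 6,"fingers": 0},{"dx": 0.5,"dy": -3.5,"dz": 0,"turn": 13,"fingers": 0},{"dx": 0.8,"dy": -5.5,"dz": 0,"turn": 20,"fingers": 0},{"dx": 1,"dy": -7.5,"dz": 0,"turn": 27,"fingers": 0},{"dx": 1.3,"dy": -9.5,"dz": 0,"turn": 34,"fingers": 0},{"dx": 1.6,"dy": -11.5,"dz": 0,"turn": 41,"fingers": 0},{"dx": 1.8,"dy": -13.5,"dz": 0,"turn": 48,"fingers": 0},{"dx": 2.1,"dy": -15.5,"dz": 0,"turn": 55,"fingers": 0}]'

```text
time_s: 15.88
tool_pos: [0.5889, -0.1745, 0.2125]
tool_rot: [[-0.107, 0.994, -0.002], [0.994, 0.107, 0.001], [0.001, -0.002, -1.0]]
ft_force: [-0.1, 0.1, -3.8]
finger_gap: 0.0171
```

```bash
python3 look.py top 205 130 335 230 6 t14;python3 -c "
from h import *
delta([.498,-.2993,.18],32.3)"
```

```text
15.9333 [ 0.5873 -0.1773  0.2125] [-0.9 -4.7 -2.4]
t 15.93 pos [ 0.5873 -0.1773  0.2125] yaw 95.56 d cm [-11.28 -10.06   3.28] turn 63.26 F [-0.9 -4.7 -2.4] gap 0.017
```

View pics/t14.png

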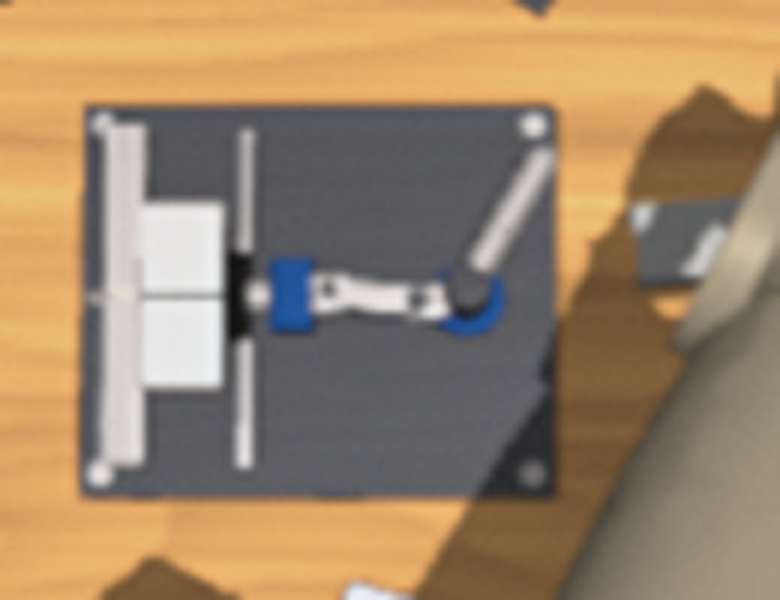

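carry_out --rows '[{"dx": -1.4,"dy": -1.3,"dz": 0,"turn": 7,"fingers": 0},{"dx": -2.8,"dy": -2.6,"dz": 0,"turn": 14,"fingers": 0},{"dx": -4.2,"dy": -3.9,"dz": 0,"turn": 21,"fingers": 0},{"dx": -5.6,"dy": -5.2,"dz": 0,"turn": 28,"fingers": 0},{"dx": -7,"dy": -6.5,"dz": 0,"turn": 35,"fingers": 0},{"dx": -8.4,"dy": -7.8,"dz": 0.5,"turn": 42,"fingers": 0},{"dx": -9.8,"dy": -9.1,"dz": 1,"turn": 49,"fingers": 0},{"dx": -11.1,"dy": -9.9,"dz": 2,"turn": 56,"fingers": 0}]'

```text
time_s: 16.6
tool_pos: [0.5031, -0.2961, 0.1934]
tool_rot: [[0.765, 0.645, -0.0], [0.645, -0.765, 0.0], [-0.0, -0.0, -1.0]]
ft_force: [0.4, -0.2, -2.9]
finger_gap: 0.017
```

carry_out --rows '[{"dx": 0,"dy": 0,"dz": 1,"turn": 7,"fingers": 0},{"dx": 0,"dy": 0,"dz": 2,"turn": 7,"fingers": 0},{"dx": 0,"dy": 0,"dz": 2,"turn": 7,"fingers": 0},{"dx": 0,"dy": 0,"dz": 2,"turn": 7,"fingers": 0}]'

```text
time_s: 16.93
tool_pos: [0.5041, -0.2947, 0.1731]
tool_rot: [[0.832, 0.555, -0.001], [0.555, -0.832, 0.001], [-0.0, -0.002, -1.0]]
ft_force: [0.5, -0.0, -3.1]
finger_gap: 0.017
```

```bash
python3 -c "
from h import *
cams.get_image('top')
delta([.498,-.2993,.084],32.3)"
```

```text
t 16.98 pos [ 0.5044 -0.2949  0.1738] yaw 33.69 d cm [-0.78  0.02  8.98] turn 1.39 F [-0.1  0.3 -3.2] gap 0.0169
```

carry_out --rows '[{"dx": -0.4,"dy": 0,"dz": 2.5,"turn": 1.4,"fingers": 0},{"dx": -0.8,"dy": 0,"dz": 5,"turn": 1.4,"fingers": 0},{"dx": -0.8,"dy": 0,"dz": 7,"turn": 1.4,"fingers": 0},{"dx": -0.8,"dy": 0,"dz": 8.2,"turn": 1.4,"fingers": 0},{"dx": -0.8,"dy": 0,"dz": 8.7,"turn": 1.4,"fingers": 0},{"dx": -0.8,"dy": 0,"dz": 9,"turn": 1.4,"fingers": 0},{"dx": -0.8,"dy": 0,"dz": 9,"turn": 1.4,"fingers": 0},{"dx": -0.8,"dy": 0,"dz": 9,"turn": 1.4,"fingers": 0}]'

```text
time_s: 17.65
tool_pos: [0.498, -0.3, 0.085]
tool_rot: [[0.847, 0.532, 0.001], [0.532, -0.847, -0.001], [0.001, 0.002, -1.0]]
ft_force: [-0.1, -0.9, -3.9]
finger_gap: 0.017
```

```bash
python3 look.py scene 150 120 290 250 5 s15; python3 -c "
from h import *
delta([.498,-.2993,.0825],32.3)"
```

```text
17.7 [ 0.498  -0.3     0.0851] [ 0.6  0.7 -3. ]
t 17.7 pos [ 0.498  -0.3     0.0851] yaw 32.11 d cm [ 0.04 -0.06  0.26] turn -0.19 F [ 0.6  0.7 -3. ] gap 0.0166
```

View pics/s15.png

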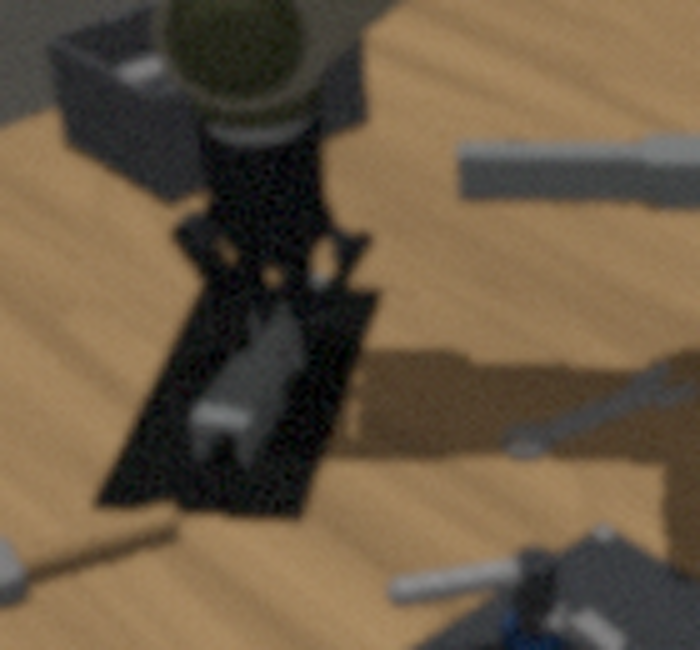

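Still about 2 mm above the mat: the force reads the bar's full weight. I'll lower it the rest of the way, open and retreat.

carry_out --rows '[{"dx": 0,"dy": 0,"dz": 0.1,"turn": 0,"fingers": 0},{"dx": 0,"dy": 0,"dz": 0.2,"turn": 0,"fingers": 0},{"dx": 0,"dy": 0,"dz": 0.25,"turn": 0,"fingers": 0},{"dx": 0,"dy": 0,"dz": 0.25,"turn": 0,"fingers": 0}]'

```text
time_s: 18.03
tool_pos: [0.4978, -0.3, 0.0829]
tool_rot: [[0.847, 0.531, 0.001], [0.531, -0.847, -0.001], [0.0, 0.001, -1.0]]
ft_force: [-3.6, 2.4, 8.3]
finger_gap: 0.0167
```

carry_out --rows '[{"dx": 0,"dy": 0,"dz": 0,"turn": 0,"fingers": 2.5},{"dx": 0,"dy": 0,"dz": 0,"turn": 0,"fingers": 4},{"dx": 0,"dy": 0,"dz": 0,"turn": 0,"fingers": 5},{"dx": 0,"dy": 0,"dz": 0,"turn": 0,"fingers": 5}]'

```text
time_s: 18.37
tool_pos: [0.4976, -0.2998, 0.0815]
tool_rot: [[0.847, 0.531, 0.0], [0.531, -0.847, -0.0], [0.0, 0.0, -1.0]]
ft_force: [-0.1, 0.8, -0.5]
finger_gap: 0.0499
```

carry_out --rows '[{"dx": 0,"dy": 0,"dz": -1.5,"turn": 0,"fingers": 5},{"dx": 0,"dy": 0,"dz": -4,"turn": 0,"fingers": 5},{"dx": 0,"dy": 0,"dz": -7,"turn": 0,"fingers": 5},{"dx": -2,"dy": 2,"dz": -10,"turn": 0,"fingers": 5},{"dx": -4,"dy": 5,"dz": -12,"turn": 0,"fingers": 5},{"dx": -6,"dy": 8,"dz": -13,"turn": 0,"fingers": 5},{"dx": -8,"dy": 11,"dz": -13,"turn": 0,"fingers": 5},{"dx": -10,"dy": 14,"dz": -13,"turn": 0,"fingers": 5}]'

```text
time_s: 19.03
tool_pos: [0.4869, -0.4733, 0.2125]
tool_rot: [[0.847, 0.531, 0.001], [0.531, -0.847, -0.002], [0.0, 0.002, -1.0]]
ft_force: [0.4, 0.3, 0.0]
finger_gap: 0.0502
```

carry_out --rows '[{"dx": -2,"dy": 2,"dz": 0,"turn": 0,"fingers": 5},{"dx": -4,"dy": 4,"dz": 0,"turn": 0,"fingers": 5},{"dx": -6,"dy": 5,"dz": 0,"turn": 0,"fingers": 5},{"dx": -6,"dy": 5,"dz": 0,"turn": 0,"fingers": 5},{"dx": -6,"dy": 5,"dz": 0,"turn": 0,"fingers": 5}]'

```text
time_s: 19.45
tool_pos: [0.4621, -0.5464, 0.2108]
tool_rot: [[0.848, 0.53, -0.0], [0.53, -0.848, 0.001], [0.0, -0.001, -1.0]]
ft_force: [0.8, 0.5, 0.7]
finger_gap: 0.0499
```

```bash
python3 look.py top 205 130 335 230 6 t16; python3 look.py top 335 140 435 250 5.4 t17; python3 look.py scene 0 0 560 420 1.4 s17; python3 - <<'E'
from h import *
Z=lambda L,z:zw("top",L,z,205,130,6)
a=cv2.imread("pics/t16.png").astype(float).mean(2)
r=np.arange(275,320); col=a[275:320,155:215].mean(1); w=np.clip(np.median(col)-col,0,None); lr=(w*r).sum()/w.sum()
col=a[275:320,92:100].mean(1)
print("line",lr,Z([(185,lr)],.048),"mark row",275+col.argmax(),Z([(120,275+col.argmax()),(120,296)],.036))
E
```

```text
19.5 [ 0.4629 -0.5454  0.2111] [ 0.7  0.9 -0.7]
19.55 [ 0.4633 -0.5449  0.2113] [0.  0.4 0. ]
19.6 [ 0.4635 -0.5447  0.2115] [-0.2  0.  -0.1]
line 295.23032438512143 [[0.56352349 0.15353155]] mark row 298 [[0.56325805 0.18696387]
 [0.56425453 0.1869873 ]]
```

View pics/t17.png

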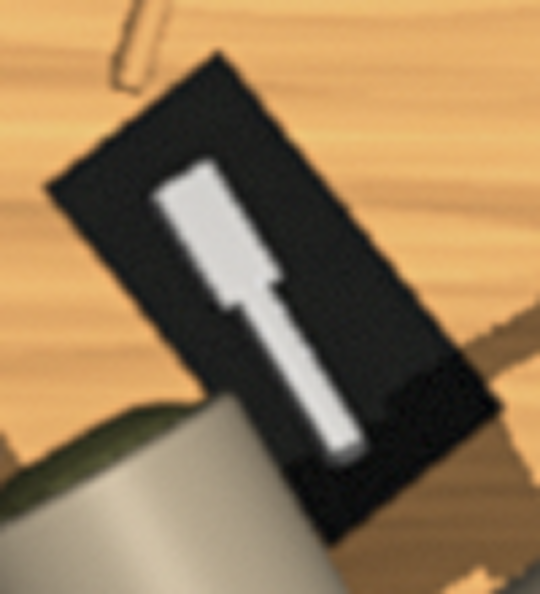

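View pics/s17.png

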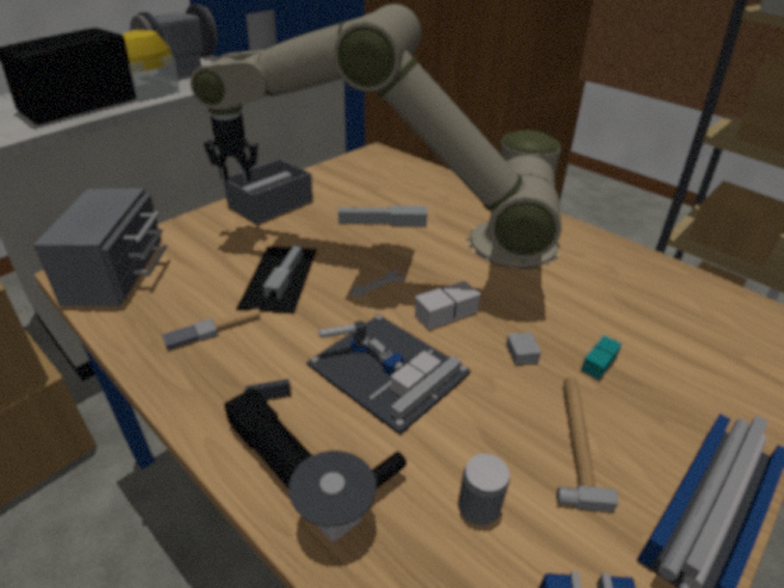

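View pics/t16.png

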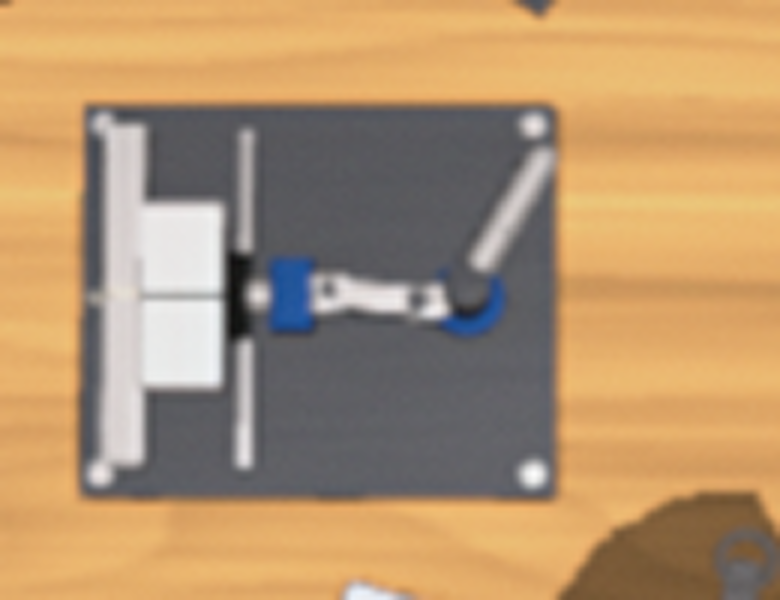

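The last pictures show the line on the mark within about 1 mm and the block against the fence. The handle stub stands at about -29° relative to the jig, which is closed. The bar lies flat well inside the mat, around (260,310) in the crop, and the bystanders look undisturbed.

```bash
python3 -c "
from bench import arm
print(arm.sign_off())"
```

```text
the job is handed in; nothing more can be done
None
```

The job is done and handed in at about 19.6 s of the 61 s allowed; the hand-in reported no verdict.

- **Block:** I pushed it along the bed with the closed fingers. The first push stopped about 2.5 mm short, so a second push of about 2.5 mm put the line on the mark.
- **Clamp:** I seated the smaller bar's socket over the stub and swung the handle about 88° with the bar alone. The side force fell from about 11 N to about 0, which fits the handle snapping to its stop.
- **Bar:** I lifted it off and laid it back on the mat where it had been.

**Last checks** (top camera, unless noted):
- The block's line is within about 1 mm of the mark, which I could read to about 1 mm, and the block is square against the fence.
- The handle stub stands at about -29° relative to the jig, where -30° is closed. I measured this by eye, not from a joint reading.
- The bar lies flat, well inside the mat.
- The bystanders look undisturbed in the pictures; I did not measure their positions.

**One disagreement:** before seating the bar, my top-camera reading put its nose about 3.5 mm to one side of the stub's line. I took this to be the bar's visible side face and trusted the arm's position instead. The bar then seated with no contact force.

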